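Grade mill balls with a sifting pan

TASK

Swing the inspection lamp well clear of the sieve, tip all the mixed grinding balls from the blue dish into the bay of the sieve where it sits on its receiver pan, and set the dish back level on the bench. Then tilt the sieve over the pan until every small ball has dropped through into the pan, and only then tip the large balls out over its mouth into the green tray. Stand the empty sieve level on the middle of the black mat, swing the lamp back over the middle of the pan of small balls, and leave the tube rack and the bottle where they are.

Things in the scene. Friction and masses are not known exactly. Their poses are not given: they have to be found in the camera images.
- pan: stainless receiver pan, fixed to the bench: open box 260 x 106 mm outside, 60 mm high, 4 mm walls and floor; origin at the centre of its underside, x along its length. At the start the sieve hangs in it, mouth to the pan's -x end, with 5 mm of play at each side; its flanges rest on the pan's rim
- sieve_grip (a point): centre of the handle of the loose aluminium sieve (0.38 kg): a black bar 14 mm thick (x), 88 mm long (y), 22 mm high, bridging it crosswise; grip it across its thickness. The sieve is 220 mm long (x), 88 mm wide (116 over its flanges), open at the mouth (-x). The centre of its underside is at (-4, 0, -112) mm from here; its side walls end 57 mm below here beside the bay, 40 mm beside the rods, the heel wall 32 mm
- sieve_mouth (a point): middle of the sieve's pouring lip, at (-112, 0, -83.6) mm from the handle's centre in the sieve's axes. Tipping the mouth down about 42 degrees pours over this lip what is left in the sieve
- sieve_bay (a point): lowest point of the sieve's blank dished bay (its mouth half, 78 mm wide between the walls), at (-64, 0, -106) mm from the handle's centre. The floor rises 25 degrees from here to the lip and 4 degrees to the rods. Small balls roll only on slopes over about 16 degrees, so tilting the heel (+x) down 25 to 30 degrees sends them to the slots. Side walls end 49 mm above this point
- sieve_slots (a point): middle of the sieve's heel half, at (42, 0, -97) mm from the handle's centre: three rods 3 mm thick along x, 120 mm long, rising 4 degrees to the heel, leave four open slots 17 mm wide; small balls drop through, large ones rest on the rods against the closed heel wall
- dish_grip (a point): centre of the handle of the loose blue scoop dish (0.26 kg) in which the mixed balls lie: a black bar 14 mm thick (x), 72 mm long (y), 22 mm high, bridging it crosswise, 100 mm above its underside; grip it across its thickness. The dish is 148 mm long (x), 72 mm wide, flat-floored, its walls 40 mm high, open at the mouth (-x)
- dish_mouth (a point): middle of the dish's pouring lip, at (-90, 0, -85) mm from its handle's centre in the dish's axes. The mouth is 66 mm wide and its floor rises 15 degrees to the lip: tipping the mouth down 40 to 45 degrees empties the dish
- tray: green plastic tray for the large balls, fixed: 150 x 150 mm, 50 mm high, 4 mm walls; origin at the centre of its underside
- mat: black rubber drying mat, fixed: 180 (x) x 250 mm (y), 4 mm thick; origin at the centre of its underside
- lamp_arm (a joint): swing of the inspection lamp's arm about its upright post, rad: near 0 it is over the receiver pan, growing as it swings towards the robot (clockwise from above), stops at -0.3 and 1.5; friction (about 0.25 N m) holds it where it is left
- lamp_head (a point): centre of the underside of the lamp's white ring head, 100 mm across and 22 mm thick, 211 mm above the bench, 257 mm from the hinge axis
- lamp_grip (a point): centre of the black upright grip on the lamp's arm, 20 mm diameter, standing 44 mm up (229 to 273 mm above the bench), 175 mm from the hinge axis; its x axis points outward along the arm, so the hinge is 175 mm back along -x. Post 18 mm thick, hub 34 mm, up to 248 mm high
- tube_rack: bystander: green rack of capped microtubes 85 x 125 mm, about 56 mm high; origin under its centre
- reagent: bystander: amber reagent bottle, 64 mm diameter, 150 mm high; origin under its centre
- small0_center (a point): centre of a small yellowish ceria-zirconia grinding ball, 15 mm diameter, 11 g (3 to 6 are present)
- small1_center (a point): centre of a small yellowish ceria-zirconia grinding ball, 15 mm diameter, 11 g (3 to 6 are present)
- small2_center (a point): centre of a small yellowish ceria-zirconia grinding ball, 15 mm diameter, 11 g (3 to 6 are present)
- small3_center (a point): centre of a small yellowish ceria-zirconia grinding ball, 15 mm diameter, 11 g (3 to 6 are present)
- small4_center (a point): centre of a small yellowish ceria-zirconia grinding ball, 15 mm diameter, 11 g (3 to 6 are present)
- small5_center (a point): centre of a small yellowish ceria-zirconia grinding ball, 15 mm diameter, 11 g (3 to 6 are present)
- large0_center (a point): centre of a large brown agate grinding ball, 40 mm diameter, 88 g (2 or 3 are present)
- large1_center (a point): centre of a large brown agate grinding ball, 40 mm diameter, 88 g (2 or 3 are present)
- large2_center (a point): centre of a large brown agate grinding ball, 40 mm diameter, 88 g (2 or 3 are present)
There are look-alikes about, which are no part of the job. Of the things shaped like the part that bears sieve_grip, the aluminium one is meant.

How it is judged (in metres and radians):
On the way, in this order (a step that is already met when the one before it is completed fails the run):
1. the lamp's head is swung clear of the receiver pan (its centre more than 180 mm from the pan's centre, seen from above) (horizontal distance between lamp_head and pan above 0.18 m), for 0.2 s.
2. all the balls are in the sieve or the receiver pan under it, and the dish stands level on the bench again (x of small0_center in the frame of pan between -0.128 and 0.128 m and y of small0_center in the frame of pan between -0.051 and 0.051 m and z of small0_center in the frame of pan between 0 and 0.125 m and x of small1_center in the frame of pan between -0.128 and 0.128 m and y of small1_center in the frame of pan between -0.051 and 0.051 m and z of small1_center in the frame of pan between 0 and 0.125 m and x of small2_center in the frame of pan between -0.128 and 0.128 m and y of small2_center in the frame of pan between -0.051 and 0.051 m and z of small2_center in the frame of pan between 0 and 0.125 m and x of small3_center in the frame of pan between -0.128 and 0.128 m and y of small3_center in the frame of pan between -0.051 and 0.051 m and z of small3_center in the frame of pan between 0 and 0.125 m and x of small4_center in the frame of pan between -0.128 and 0.128 m and y of small4_center in the frame of pan between -0.051 and 0.051 m and z of small4_center in the frame of pan between 0 and 0.125 m and x of small5_center in the frame of pan between -0.128 and 0.128 m and y of small5_center in the frame of pan between -0.051 and 0.051 m and z of small5_center in the frame of pan between 0 and 0.125 m and x of large0_center in the frame of pan between -0.128 and 0.128 m and y of large0_center in the frame of pan between -0.051 and 0.051 m and z of large0_center in the frame of pan between 0 and 0.125 m and x of large1_center in the frame of pan between -0.128 and 0.128 m and y of large1_center in the frame of pan between -0.051 and 0.051 m and z of large1_center in the frame of pan between 0 and 0.125 m and x of large2_center in the frame of pan between -0.128 and 0.128 m and y of large2_center in the frame of pan between -0.051 and 0.051 m and z of large2_center in the frame of pan between 0 and 0.125 m and angle between dish_grip's own z axis and vertical below 0.12 rad and height (world z) of dish_grip below 0.112 m), for 0.2 s.
3. with every small ball in the receiver pan, the sieve is tipped (more than 20 degrees) with its mouth over the green tray (lip within 80 mm of the tray's centre, seen from above) (x of small0_center in the frame of pan between -0.128 and 0.128 m and y of small0_center in the frame of pan between -0.051 and 0.051 m and z of small0_center in the frame of pan between 0 and 0.05 m and x of small1_center in the frame of pan between -0.128 and 0.128 m and y of small1_center in the frame of pan between -0.051 and 0.051 m and z of small1_center in the frame of pan between 0 and 0.05 m and x of small2_center in the frame of pan between -0.128 and 0.128 m and y of small2_center in the frame of pan between -0.051 and 0.051 m and z of small2_center in the frame of pan between 0 and 0.05 m and x of small3_center in the frame of pan between -0.128 and 0.128 m and y of small3_center in the frame of pan between -0.051 and 0.051 m and z of small3_center in the frame of pan between 0 and 0.05 m and x of small4_center in the frame of pan between -0.128 and 0.128 m and y of small4_center in the frame of pan between -0.051 and 0.051 m and z of small4_center in the frame of pan between 0 and 0.05 m and x of small5_center in the frame of pan between -0.128 and 0.128 m and y of small5_center in the frame of pan between -0.051 and 0.051 m and z of small5_center in the frame of pan between 0 and 0.05 m and angle between sieve_grip's own z axis and vertical above 0.35 rad and horizontal distance between sieve_mouth and tray below 0.08 m), for 0.1 s.
At the end, for the whole second after the job is handed in: every small ball lies in the receiver pan and every large ball in the green tray; the dish stands level on the bench; the sieve stands level on the mat, its handle within 50 mm of the mat's centre seen from above; the lamp's head is within 45 mm of the pan's centre seen from above (x of small0_center in the frame of pan between -0.128 and 0.128 m and y of small0_center in the frame of pan between -0.051 and 0.051 m and z of small0_center in the frame of pan between 0 and 0.05 m and x of small1_center in the frame of pan between -0.128 and 0.128 m and y of small1_center in the frame of pan between -0.051 and 0.051 m and z of small1_center in the frame of pan between 0 and 0.05 m and x of small2_center in the frame of pan between -0.128 and 0.128 m and y of small2_center in the frame of pan between -0.051 and 0.051 m and z of small2_center in the frame of pan between 0 and 0.05 m and x of small3_center in the frame of pan between -0.128 and 0.128 m and y of small3_center in the frame of pan between -0.051 and 0.051 m and z of small3_center in the frame of pan between 0 and 0.05 m and x of small4_center in the frame of pan between -0.128 and 0.128 m and y of small4_center in the frame of pan between -0.051 and 0.051 m and z of small4_center in the frame of pan between 0 and 0.05 m and x of small5_center in the frame of pan between -0.128 and 0.128 m and y of small5_center in the frame of pan between -0.051 and 0.051 m and z of small5_center in the frame of pan between 0 and 0.05 m and x of large0_center in the frame of tray between -0.073 and 0.073 m and y of large0_center in the frame of tray between -0.073 and 0.073 m and z of large0_center in the frame of tray between 0 and 0.055 m and x of large1_center in the frame of tray between -0.073 and 0.073 m and y of large1_center in the frame of tray between -0.073 and 0.073 m and z of large1_center in the frame of tray between 0 and 0.055 m and x of large2_center in the frame of tray between -0.073 and 0.073 m and y of large2_center in the frame of tray between -0.073 and 0.073 m and z of large2_center in the frame of tray between 0 and 0.055 m and angle between dish_grip's own z axis and vertical below 0.12 rad and height (world z) of dish_grip below 0.112 m and angle between sieve_grip's own z axis and vertical below 0.06 rad and horizontal distance between sieve_grip and mat below 0.05 m and z of sieve_grip in the frame of mat below 0.122 m and horizontal distance between lamp_head and pan below 0.045 m); the robot touches nothing.
It fails at once if the tube rack is moved more than 20 mm (distance of tube_rack from where it was at the start of the episode above 0.02 m).
It fails at once if the bottle is moved more than 20 mm (distance of reagent from where it was at the start of the episode above 0.02 m).
Of small0, small1, small2, small3, small4, small5 only 3 to 6 are there at a start; the rules pass over those that are not, and their reading is None.
Of large0, large1, large2 only 2 to 3 are there at a start; the rules pass over those that are not, and their reading is None.
At some moment in a run one of dish, sieve may be knocked a few centimetres aside while the robot is not near it.
It also fails if it takes over 210 s, if anything falls off the work surface, if the arm or the gripper's body presses on something with over 40 N, if the wrist force passes 120 N, or if a joint passes its speed limit or range.

ROBOT

A 6-joint arm with a two-finger parallel gripper is mounted at the origin on the work surface. World frame = base frame: x ahead of the robot, y to its left, z up, the work surface at z = 0. Lengths are in m, angles in degrees, forces in N, time in s.
With the tool pointing down it reaches from about 0.4 to 0.925 m from the base axis. Payload 12.5 kg.
Tool frame: the origin (TCP) lies at the very end of the fingers, on their centre line; the grasp point (between the pads) lies 19 mm behind it; z points along the fingers, x is the direction in which the jaws open and shut, and the axes are right-handed (so a half turn about z gives the same grasp; the last joint's range is limited). The gripper opens to 95 mm and grips with 3 to 60 N. Pads are 20 mm wide; open, the fingers measure 119 mm over their backs; the gripper's body (75 mm by 180 mm) begins 59 mm behind the grasp point.
Start: joints at [-76.18, 28.126, 89.318, -0, 62.55, -6.05], TCP at [0.212, -0.588, 0.215] pointing down, gripper open.
Joint ranges: [-177.58, 177.58], [-47.91, 125.51], [2.72, 160], [-65.01, 245.01], [3.68, 167.84], [-153.87, 153.87]. Speed limits (degrees/s): [127.2, 127.2, 159.86, 180, 180, 180].

INTERFACE

Orientations are given as [roll, pitch, yaw] about the fixed x, y, z axes, in that order (R = Rz(yaw) Ry(pitch) Rx(roll)).
In Python, from station import robot gives the robot as it stands.
- The arm moves only by the shell command python3 -m creep 'ROWS' [FORCE]. ROWS is JSON, a list that holds one entry, the list of rows, each a list of 7 numbers: the finger opening in mm, from 0 to 95.1, then the shift along the world's x, y, z in units of 40 mm (1.0 is 40 mm), then the turn, a rotation vector about the world's x, y, z in rad. A call has 1 to 5 rows; each row is the pose to reach, as a shift and turn from the pose commanded when the call began; what a row does not reach only later rows make up. A row lasts 1/12 s, in which the tool goes at most 41.7 mm and 7.16 degrees, less where a joint would pass 70% of its speed; a pose out of reach is approached as far as the arm can. A call with a gripper value outside its range is refused whole. The fingers move at their own pace and stop on an object; FORCE is the grip in N (left out, the last holds). Time passes only in rows, so rows that repeat a pose let the fingers close. It gives the time, the measured TCP pose, the force and the opening at its end, in the units of the state.
- robot.state(): the state, without advancing time (a new reading comes with each control period).
- robot.read_camera(name): name is "scene" or "side" or "wrist"; returns a dict with "image" (480x640x3 uint8, red, green, blue), "mtx" (3x3 intrinsics, pixels), "pose" (4x4, takes a point from camera to world coordinates); the wrist camera has in their place "T_tool_cam" (4x4, takes a point from camera to tool coordinates, whose origin is the TCP and whose axes are the tool frame's). Camera axes: x right, y down, z forward; pixel columns grow to the right and rows downward; lengths in m; the calibration is good to about 2 mm. A picture is of the moment at which its call begins: read the wrist's pose just before it. There is no depth.
- robot.job_done(): hands the job in, once; it reports no verdict.
Trained networks look in a picture, given as the dict that the camera call returned (one of the last four; its "shot" number tells which), for a name from the list of things; names that differ only in an ending like _2 or _b are one class to them, and where a whole thing is asked for, a point or a joint stands for the part that bears it (a point fixed in the world has none). Each returns a list of dicts, best first, with "conf" (0 to 1); they miss things now and then, are a little off and sometimes report something else, mostly with a low value. They report only what shows in the picture. A call takes as long as a camera call. They do not tell look-alikes from the thing itself.
- robot.look_for(label, picture): "bbox" ([left, top, right, bottom] in pixels, round what is visible of it).
- robot.mark_of(label, picture): "pixel" ([row, column] in pixels: a listed point, or the origin of a listed thing).
The state is a dict: "time_s": time; "joint_pos": joint angles; "qd": joint speeds; "effort": joint torques, N m; "ee_pos": TCP position; "orientation": TCP orientation; "contact_force": force on the tool from outside, world axes, zero at the start; "wrist_torque": the same for the moment, N m; "finger_gap": finger opening in m.
Only numpy, scipy, OpenCV 4.12 (cv2) and the standard library are available. Lean on these libraries where they do the work, as an engineer would, in place of code of your own. Each camera call takes 0.05 s, during which the arm holds its last target. There are 200 camera calls.

## Working session

There is one attempt and no reset: what is moved stays moved. The work goes in short steps, Python scripts to look and compute and a shell command to move; the robot and the scene stay as the last step left them, time stands still between calls to the robot, and variables do not carry over. Pictures are saved under pics/ and viewed, about 12 in all and at most 16, crops included, and the job is handed in when it is done.

```bash
ls; mkdir -p pics; cat > h.py <<'E'
import numpy as np, cv2
from station import robot
from scipy.spatial.transform import Rotation as R
def tool():
    s=robot.state(); T=np.eye(4); T[:3,:3]=R.from_euler('xyz',s['orientation'],degrees=True).as_matrix(); T[:3,3]=s['ee_pos']; return T
def shot(n):
    T=tool(); p=robot.read_camera(n)
    p['P']=T@p['T_tool_cam'] if n=='wrist' else np.array(p['pose']); return p
def ray(p,px):
    d=np.linalg.inv(p['mtx'])@[px[1],px[0],1]; return p['P'][:3,3],p['P'][:3,:3]@d
def onz(p,px,z):
    o,d=ray(p,px); return o+d*(z-o[2])/d[2]
def tri(prs):
    A=np.zeros((3,3));b=np.zeros(3);L=[]
    for p,px in prs:
        o,d=ray(p,px);d=d/np.linalg.norm(d);M=np.eye(3)-np.outer(d,d);A+=M;b+=M@o;L.append((o,d))
    x=np.linalg.solve(A,b);return x,[float(np.linalg.norm(np.cross(x-o,d))) for o,d in L]
def proj(p,X):
    q=np.linalg.inv(p['P'])@np.append(X,1);u=p['mtx']@q[:3];return u[:2]/u[2]
def save(p,n,crop=None,scale=1):
    im=p['image'][:,:,::-1]
    if crop: im=im[crop[1]:crop[3],crop[0]:crop[2]]
    cv2.imwrite('pics/'+n,cv2.resize(im,None,fx=scale,fy=scale,interpolation=cv2.INTER_CUBIC))
E
python3 - <<'E'
from h import *
np.set_printoptions(precision=3,suppress=True)
a=shot('scene');b=shot('side')
save(a,'a.png');save(b,'b.png')
for l in ['pan','sieve_grip','sieve_mouth','sieve_bay','dish_grip','dish_mouth','tray','mat','lamp_head','lamp_grip','tube_rack','reagent']:
    for n,p in (('sc',a),('si',b)):
        print(l,n,[(np.round(d['pixel']).tolist(),round(d['conf'],2)) for d in robot.mark_of(l,p)[:4]])
print(robot.state())
E
```

```text
pics
pan sc [([295.0, 376.0], 0.65)]
pan si [([235.0, 328.0], 0.71), ([369.0, 392.0], 0.24)]
sieve_grip sc [([255.0, 382.0], 0.71), ([360.0, 278.0], 0.6), ([204.0, 413.0], 0.59)]
sieve_grip si [([180.0, 248.0], 0.86), ([195.0, 332.0], 0.83), ([242.0, 330.0], 0.3)]
sieve_mouth sc [([252.0, 403.0], 0.78), ([277.0, 331.0], 0.58)]
sieve_mouth si [([249.0, 332.0], 0.81), ([205.0, 283.0], 0.7)]
sieve_bay sc [([248.0, 405.0], 0.77), ([285.0, 354.0], 0.68)]
sieve_bay si [([209.0, 270.0], 0.93), ([238.0, 333.0], 0.77), ([336.0, 333.0], 0.56)]
dish_grip sc [([303.0, 182.0], 0.94)]
dish_grip si [([368.0, 394.0], 0.84), ([251.0, 332.0], 0.55)]
dish_mouth sc [([300.0, 197.0], 0.8), ([313.0, 185.0], 0.6), ([303.0, 181.0], 0.43), ([283.0, 354.0], 0.38)]
dish_mouth si [([378.0, 355.0], 0.7), ([145.0, 340.0], 0.31)]
tray sc [([292.0, 247.0], 0.66)]
tray si [([334.0, 332.0], 0.93), ([299.0, 404.0], 0.2)]
mat sc [([271.0, 159.0], 0.9), ([313.0, 187.0], 0.49)]
mat si [([439.0, 307.0], 0.67)]
lamp_head sc [([235.0, 385.0], 0.9)]
lamp_head si [([179.0, 334.0], 0.87), ([233.0, 331.0], 0.3), ([208.0, 334.0], 0.2)]
lamp_grip sc [([233.0, 426.0], 0.55)]
lamp_grip si [([144.0, 338.0], 0.93)]
tube_rack sc [([357.0, 281.0], 0.75)]
tube_rack si [([298.0, 403.0], 0.98)]
reagent sc [([349.0, 411.0], 0.75)]
reagent si [([214.0, 386.0], 0.86)]
{'time_s': 1.3, 'joint_pos': array([-76.18 ,  28.126,  89.317,  -0.001,  62.55 ,  -6.051]), 'qd': array([-0.136, -0.026, -0.038, -0.058,  0.081, -0.124]), 'effort': array([  0.002, -61.246, -25.843,   0.069,   0.045,  -0.   ]), 'ee_pos': array([ 0.212, -0.588,  0.215]), 'orientation': array([179.999,  -0.007, -70.129]), 'contact_force': array([-0.149, -0.74 , -0.84 ]), 'wrist_torque': array([-0.004, -0.03 ,  0.003]), 'finger_gap': 0.09526421616855212}
```

View pics/a.png

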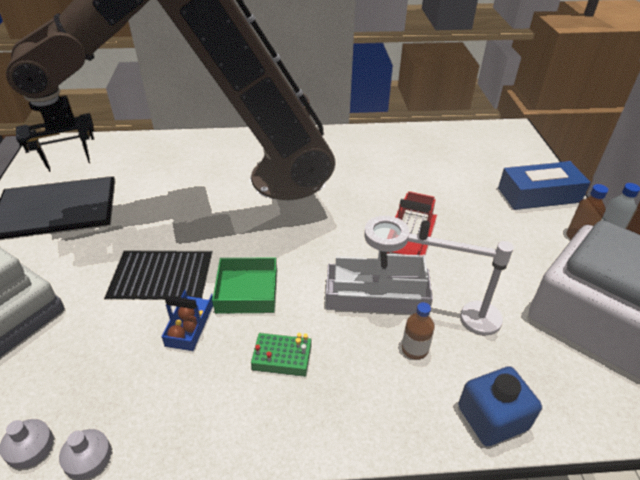

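View pics/b.png

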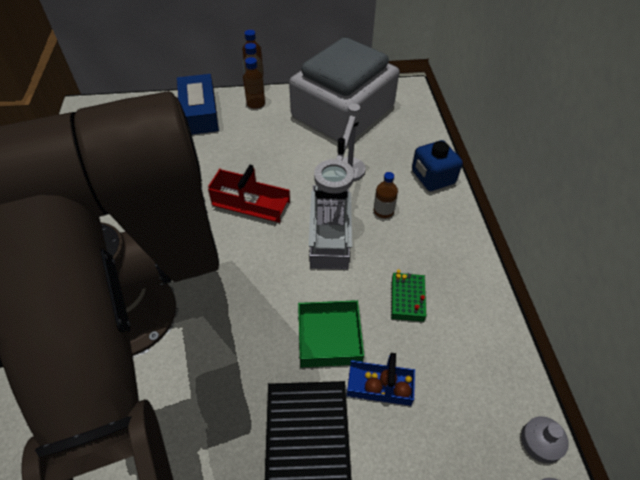

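```bash
python3 - <<'E'
from h import *
np.set_printoptions(precision=3,suppress=True)
a=shot('scene');b=shot('side')
print(a['P'],b['P'])
for n,x,y in [('pan',(295,376),(235,328)),('sieve_grip',(255,382),(195,332)),('sieve_mouth',(277,331),(249,332)),('bay',(285,354),(238,333)),
 ('dish_grip',(303,182),(368,394)),('dish_mouth',(313,185),(378,355)),('tray',(292,247),(334,332)),('mat',(271,159),(439,307)),('lamp_head',(235,385),(179,334)),('lamp_grip',(233,426),(144,338)),('rack',(357,281),(298,403)),('reagent',(349,411),(214,386)),('grip2',(204,413),(180,248)),('bay2',(248,405),(209,270))]:
    print(n,*tri([(a,x),(b,y)]))
E
```

```text
[[ 0.074  0.672 -0.736  1.426]
 [ 0.997 -0.045  0.059 -0.014]
 [ 0.007 -0.739 -0.674  0.997]
 [ 0.     0.     0.     1.   ]] [[ 0.994 -0.081  0.078  0.417]
 [-0.112 -0.781  0.615 -0.681]
 [ 0.011 -0.62  -0.785  1.109]
 [ 0.     0.     0.     1.   ]]
pan [ 0.54   0.209 -0.008] [0.003990497463362897, 0.003990497463362952]
sieve_grip [0.55  0.212 0.15 ] [0.0008379891418035043, 0.0008379891418035215]
sieve_mouth [0.538 0.093 0.071] [0.0009617655485345024, 0.0009617655485345961]
bay [0.547 0.15  0.046] [0.00036872845132099313, 0.00036872845132102214]
dish_grip [ 0.627 -0.26   0.1  ] [0.0015637843743772056, 0.0015637843743771668]
dish_mouth [ 0.562 -0.257  0.009] [0.02091824107003233, 0.02091824107003243]
tray [ 0.514 -0.12   0.006] [0.0019698200583249713, 0.001969820058325168]
mat [ 0.428 -0.36   0.009] [0.0019963821151392975, 0.0019963821151393665]
lamp_head [0.553 0.211 0.214] [0.0015781107668322452, 0.0015781107668321815]
lamp_grip [0.576 0.301 0.242] [0.005046703499762118, 0.005046703499762053]
rack [ 0.713 -0.035 -0.002] [0.00462168486245303, 0.004621684862452944]
reagent [0.72  0.262 0.001] [0.0032659694425697483, 0.0032659694425697964]
grip2 [0.324 0.335 0.115] [0.005823346814201818, 0.0058233468142019395]
bay2 [0.378 0.317 0.003] [0.003579479455803225, 0.003579479455803217]
```

Scene: aluminium sieve in the pan at about (382,280) in the scene view, with the lamp ring above it. The red sieve at (413,215) is a look-alike. The dish is at (185,320), the tray at (245,285) and the mat at (160,273). I'll head for the lamp first.

```bash

python3 -m creep '[[[95,2.35,3.6,2.3,0,0,0],[95,2.35,3.6,2.3,0,0,0],[95,2.35,3.6,2.3,0,0,0],[95,2.35,3.6,2.3,0,0,0],[95,2.35,3.6,2.3,0,0,0]]]'
python3 -m creep '[[[95,2.35,3.6,2.3,0,0,0.5],[95,2.35,3.6,2.3,0,0,0.5],[95,2.35,3.6,2.3,0,0,0.5],[95,2.35,3.6,2.3,0,0,0.5],[95,2.35,3.6,2.3,0,0,0.5]]]'
python3 -m creep '[[[95,0.5,4.7,0.2,0,0,0.46],[95,0.5,4.7,0.2,0,0,0.46],[95,0.5,4.7,0.2,0,0,0.46],[95,0.5,4.7,0.2,0,0,0.46],[95,0.5,4.7,0.2,0,0,0.46]]]'
python3 -m creep '[[[95,0.5,4.7,0.2,0,0,0],[95,0.5,4.7,0.2,0,0,0],[95,0.5,4.7,0.2,0,0,0],[95,0.5,4.7,0.2,0,0,0],[95,0.5,4.7,0.2,0,0,0]]]'
python3 -m creep '[[[95,0.5,4.7,0.2,0,0,0],[95,0.5,4.7,0.2,0,0,0],[95,0.5,4.7,0.2,0,0,0],[95,0.5,4.7,0.2,0,0,0],[95,0.5,4.7,0.2,0,0,0]]]'
python3 - <<'E'
from h import *
np.set_printoptions(precision=3,suppress=True)
print(tool(),robot.state()['joint_pos'])
w=shot('wrist');save(w,'w1.png');print(w['T_tool_cam'])
a=shot('scene');b=shot('side')
for l in ['lamp_grip','lamp_head']:
    g=[]
    for p in (w,a,b):
        m=robot.mark_of(l,p); print(l,m[:3])
        if m: g.append((p,m[0]['pixel']))
    print(tri(g))
E
```

```text
time_s: 1.82
ee_pos: [0.3077, -0.4416, 0.3086]
orientation: [-180.0, -0.1, -70.1]
contact_force: [-0.1, 0.1, -0.2]
finger_gap: 0.0951
time_s: 2.23
ee_pos: [0.4016, -0.2974, 0.4008]
orientation: [-180.0, -0.1, -41.0]
contact_force: [-0.0, -0.5, -0.1]
finger_gap: 0.0948
time_s: 2.65
ee_pos: [0.4201, -0.1085, 0.4073]
orientation: [-180.0, -0.1, -14.7]
contact_force: [0.1, 0.6, -0.2]
finger_gap: 0.0952
time_s: 3.07
ee_pos: [0.4401, 0.0795, 0.4151]
orientation: [-180.0, -0.0, -15.0]
contact_force: [0.5, -0.3, -0.8]
finger_gap: 0.0949
time_s: 3.48
ee_pos: [0.4602, 0.2678, 0.4226]
orientation: [-180.0, 0.0, -15.0]
contact_force: [0.4, -0.2, -0.4]
finger_gap: 0.0951
[[ 0.966 -0.259  0.     0.46 ]
 [-0.259 -0.966  0.001  0.268]
 [-0.    -0.001 -1.     0.423]
 [ 0.     0.     0.     1.   ]] [23.073 12.006 82.635  0.031 85.344 38.089]
[[ 1.     0.001  0.     0.001]
 [-0.001  0.962  0.272 -0.076]
 [ 0.    -0.272  0.962 -0.17 ]
 [ 0.     0.     0.     1.   ]]
lamp_grip [{'pixel': [151.8, 446.5], 'conf': 0.96}, {'pixel': [315.3, 519.6], 'conf': 0.57}, {'pixel': [124.4, 490.6], 'conf': 0.27}]
lamp_grip [{'pixel': [233.4, 429.7], 'conf': 0.67}, {'pixel': [324.8, 189.8], 'conf': 0.18}]
lamp_grip [{'pixel': [146.5, 338.7], 'conf': 0.64}]
(array([0.58 , 0.297, 0.243]), [0.007842454637544254, 0.00819781673876055, 0.00412303340219127])
lamp_head [{'pixel': [230.5, 421.6], 'conf': 0.68}]
lamp_head [{'pixel': [234.2, 388.7], 'conf': 0.67}]
lamp_head []
(array([0.552, 0.219, 0.217]), [0.0016056255643727886, 0.0016056255643726958])
```

View pics/w1.png

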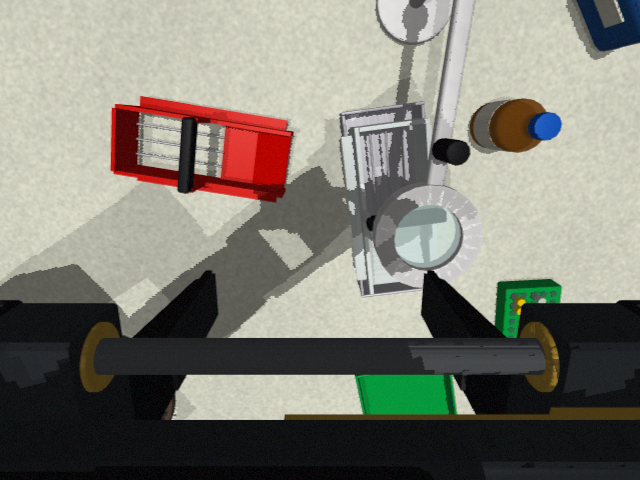

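```bash

python3 -m creep '[[[95,2.5,0.0,-0.5,0,0,0],[95,2.5,0.0,-0.5,0,0,0],[95,2.5,0.0,-0.5,0,0,0],[95,2.5,0,-0.5,0,0,0]]]'
python3 - <<'E'
from h import *
np.set_printoptions(precision=3,suppress=True)
w=shot('wrist');save(w,'w2.png')
for l in ['lamp_grip','lamp_head','sieve_grip','sieve_bay','sieve_mouth','pan']:
    print(l,[(m['pixel'],m['conf'],onz(w,m['pixel'],{'lamp_grip':.251,'lamp_head':.211,'sieve_grip':.15,'sieve_bay':.046,'sieve_mouth':.07,'pan':0}[l])) for m in robot.mark_of(l,w)])
E
```

```text
time_s: 4.27
ee_pos: [0.5635, 0.2627, 0.4001]
orientation: [179.9, 0.1, -15.3]
contact_force: [0.1, 0.1, 0.6]
finger_gap: 0.095
lamp_grip [([178.6, 329.4], 0.93, array([0.581, 0.292, 0.251]))]
lamp_head [([258.7, 324.0], 0.62, array([0.556, 0.214, 0.211]))]
sieve_grip [([175.0, 94.1], 0.59, array([0.342, 0.346, 0.15 ])), ([215.3, 316.6], 0.43, array([0.556, 0.243, 0.15 ])), ([140.2, 422.8], 0.19, array([0.682, 0.29 , 0.15 ]))]
sieve_bay [([174.9, 180.7], 0.98, array([0.391, 0.319, 0.046]))]
sieve_mouth [([177.8, 210.6], 0.97, array([0.435, 0.306, 0.07 ]))]
pan [([212.7, 318.7], 0.73, array([0.549, 0.212, 0.   ]))]
```

The wrist view shows the lamp grip at (452,151), the ring over the aluminium sieve, and the red look-alike at (200,150). Next: go down on the lamp grip.

```bash

python3 -m creep '[[[95,0.44,0.75,0,0,0,-0.05],[95,0.44,0.75,-1,0,0,-0.05],[95,0.44,0.75,-2,0,0,-0.05],[95,0.44,0.75,-3,0,0,-0.05],[95,0.44,0.75,-4.1,0,0,-0.05]]]'
python3 -m creep '[[[26,0,0,0,0,0,0],[26,0,0,0,0,0,0],[26,0,0,0,0,0,0],[26,0,0,0,0,0,0],[26,0,0,0,0,0,0]]]' 5
python3 - <<'E'
from h import *
w=shot('wrist');save(w,'w3.png')
E
```

```text
time_s: 5.03
ee_pos: [0.5774, 0.2945, 0.2404]
orientation: [-179.9, -0.1, -17.9]
contact_force: [0.6, 1.1, -0.4]
finger_gap: 0.095
time_s: 5.45
ee_pos: [0.5787, 0.2945, 0.2437]
orientation: [-179.9, -0.2, -18.0]
contact_force: [-0.0, -0.1, -0.5]
finger_gap: 0.0672
```

View pics/w3.png

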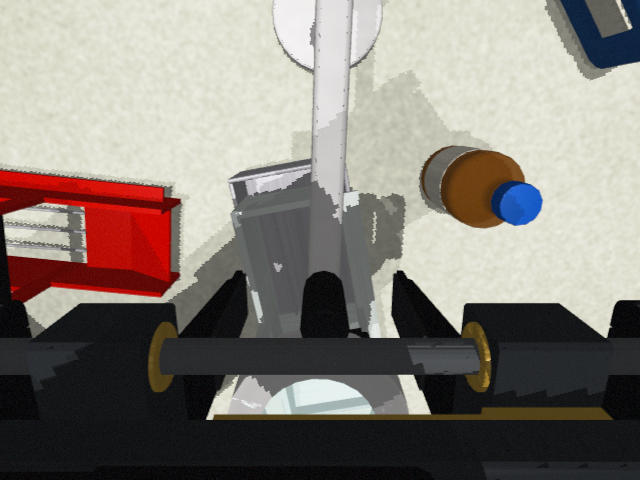

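The grip at (322,300) is centred between the fingers. Now close loosely and swing.

```bash

python3 -m creep '[[[26,0,0,0,0,0,0],[26,0,0,0,0,0,0],[26,0,0,0,0,0,0],[26,0,0,0,0,0,0],[26,0,0,0,0,0,0]]]'
python3 -m creep '[[[26,-0.3,0.18,0,0,0,-0.08],[26,-0.6,0.36,0,0,0,-0.16],[26,-0.9,0.53,0,0,0,-0.24],[26,-1.2,0.71,0,0,0,-0.32],[26,-1.52,0.89,0,0,0,-0.41]]]'
python3 -m creep '[[[26,-0.21,0.28,0,0,0,-0.08],[26,-0.42,0.56,0,0,0,-0.16],[26,-0.63,0.85,0,0,0,-0.24],[26,-0.84,1.14,0,0,0,-0.32],[26,-1.05,1.42,0,0,0,-0.41]]]'
python3 -m creep '[[[26,-0.08,0.35,0,0,0,-0.08],[26,-0.16,0.7,0,0,0,-0.16],[26,-0.24,1.04,0,0,0,-0.24],[26,-0.32,1.38,0,0,0,-0.32],[26,-0.39,1.72,0,0,0,-0.41]]]'
python3 -m creep '[[[50,0,0,0,0,0,0],[50,0,0,0,0,0,0],[50,0,0,0,0,0,0],[50,0,0,0,0,0,0],[50,0,0,0,0,0,0]]]'
python3 -m creep '[[[50,0,0,1,0,0,0],[50,0,0,2,0,0,0],[50,0,0,3,0,0,0],[50,0,0,4,0,0,0]]]'
python3 - <<'E'
from h import *
np.set_printoptions(precision=3,suppress=True)
print(robot.state()['joint_pos'])
w=shot('wrist');a=shot('scene');b=shot('side');save(w,'w4.png')
for l,z in [('lamp_grip',.251),('lamp_head',.211)]:
    for p in (w,a,b): print(l,[(m['conf'],onz(p,m['pixel'],z)) for m in robot.mark_of(l,p)[:2]])
E
```

```text
time_s: 5.92
ee_pos: [0.5781, 0.2942, 0.241]
orientation: [180.0, -0.0, -18.0]
contact_force: [0.1, 0.7, -0.2]
finger_gap: 0.0298
time_s: 6.33
ee_pos: [0.5174, 0.33, 0.2411]
orientation: [-179.9, -0.0, -41.7]
contact_force: [1.9, 0.3, 0.1]
finger_gap: 0.0261
time_s: 6.75
ee_pos: [0.4753, 0.387, 0.2411]
orientation: [-180.0, -0.0, -65.2]
contact_force: [3.0, -1.4, -0.3]
finger_gap: 0.0259
time_s: 7.17
ee_pos: [0.4597, 0.4558, 0.241]
orientation: [-180.0, -0.0, -88.7]
contact_force: [2.3, -2.4, 0.4]
finger_gap: 0.0263
time_s: 7.58
ee_pos: [0.4599, 0.4548, 0.2411]
orientation: [-180.0, -0.0, -88.4]
contact_force: [0.3, -0.5, 0.9]
finger_gap: 0.0491
time_s: 7.92
ee_pos: [0.4595, 0.4547, 0.4032]
orientation: [-180.0, -0.0, -88.4]
contact_force: [0.5, 0.3, -0.2]
finger_gap: 0.05
[ 38.846  23.518  68.807  -0.004  87.673 127.288]
lamp_grip [(0.93, array([0.465, 0.459, 0.251])), (0.53, array([0.536, 0.229, 0.251]))]
lamp_grip [(0.91, array([0.476, 0.459, 0.251]))]
lamp_grip [(0.78, array([0.466, 0.455, 0.251])), (0.44, array([0.392, 0.399, 0.251]))]
lamp_head [(0.88, array([0.382, 0.459, 0.211]))]
lamp_head [(0.69, array([0.375, 0.466, 0.211]))]
lamp_head [(0.58, array([0.385, 0.455, 0.211]))]
```

```bash

python3 -m creep '[[[95,0.8,-3.4,0.2,0,0,0],[95,0.8,-3.4,0.2,0,0,0],[95,0.8,-3.4,0.2,0,0,0],[95,0.8,-3.4,0.2,0,0,0]]]'
python3 -m creep '[[[95,0.8,-3.4,0.2,0,0,0],[95,0.8,-3.4,0.2,0,0,0],[95,0.8,-3.4,0.2,0,0,0],[95,0.8,-3.4,0.2,0,0,0],[95,0.8,-3.4,0.2,0,0,0]]]'
python3 - <<'E'
from h import *
np.set_printoptions(precision=3,suppress=True)
w=shot('wrist');a=shot('scene');b=shot('side');save(w,'w5.png')
for l in ['pan','sieve_grip','sieve_mouth','sieve_bay','sieve_slots']:
    g=[]
    for p in (w,a,b):
        ms=[m for m in robot.mark_of(l,p) if m['conf']>.4 and np.linalg.norm(onz(p,m['pixel'],.08)[:2]-[.55,.19])<.15]
        print(l,[(np.round(m['pixel']),m['conf'],onz(p,m['pixel'],{'pan':0,'sieve_grip':.15,'sieve_mouth':.067,'sieve_bay':.044,'sieve_slots':.053}[l])) for m in ms[:2]])
        if ms: g.append((p,ms[0]['pixel']))
    print('  TRI',tri(g) if len(g)>1 else 0)
E
```

```text
time_s: 8.7
ee_pos: [0.4923, 0.3156, 0.4089]
orientation: [180.0, -0.1, -88.6]
contact_force: [0.6, 0.2, -0.5]
finger_gap: 0.0713
time_s: 9.12
ee_pos: [0.5244, 0.1806, 0.4167]
orientation: [180.0, -0.0, -88.7]
contact_force: [0.7, 1.0, 0.9]
finger_gap: 0.0943
pan [(array([163., 300.]), 0.73, array([0.544, 0.209, 0.   ]))]
pan [(array([296., 379.]), 0.57, array([0.548, 0.217, 0.   ]))]
pan [(array([232., 327.]), 0.72, array([0.54, 0.21, 0.  ]))]
  TRI (array([ 0.542,  0.214, -0.006]), [0.0048772462172718654, 0.004476655030582702, 0.001949971884864138])
sieve_grip [(array([173., 290.]), 0.62, array([0.547, 0.212, 0.15 ]))]
sieve_grip [(array([253., 384.]), 0.81, array([0.543, 0.217, 0.15 ]))]
sieve_grip [(array([194., 332.]), 0.72, array([0.55 , 0.216, 0.15 ]))]
  TRI (array([0.549, 0.213, 0.155]), [0.0017230231000835755, 0.0026057284276426603, 0.0015829590258469688])
sieve_mouth [(array([179., 380.]), 0.91, array([0.533, 0.1  , 0.067])), (array([244., 237.]), 0.77, array([0.438, 0.289, 0.067]))]
sieve_mouth [(array([277., 333.]), 0.86, array([0.535, 0.097, 0.067])), (array([255., 402.
[... 329 characters left out ...]
15 , 0.044]))]
sieve_bay [(array([285., 355.]), 0.97, array([0.545, 0.153, 0.044])), (array([248., 404.]), 0.77, array([0.419, 0.304, 0.044]))]
sieve_bay [(array([238., 334.]), 0.63, array([0.55 , 0.152, 0.044]))]
  TRI (array([0.544, 0.151, 0.046]), [0.006513302419891448, 0.002281634496274731, 0.0051971768648995465])
sieve_slots [(array([158., 260.]), 0.68, array([0.554, 0.258, 0.053]))]
sieve_slots [(array([282., 394.]), 0.62, array([0.549, 0.25 , 0.053])), (array([295., 374.]), 0.45, array([0.589, 0.195, 0.053]))]
sieve_slots [(array([209., 331.]), 0.73, array([0.553, 0.251, 0.053]))]
  TRI (array([0.553, 0.253, 0.054]), [0.005174791527535951, 0.003833928892107548, 0.0024492480209414194])
```

View pics/w5.png

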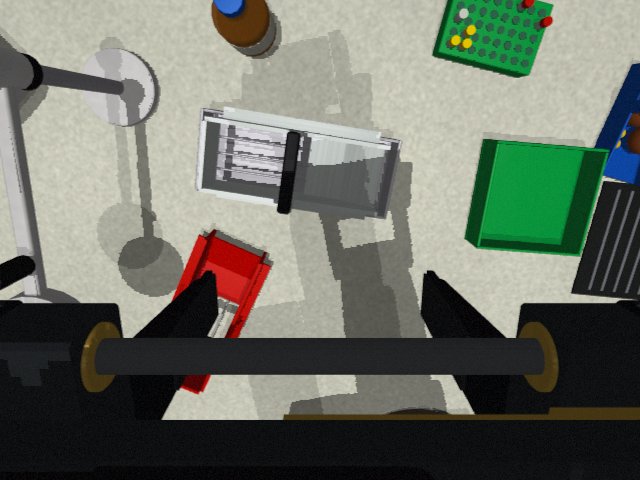

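Wrist view: the sieve handle is at (288,170), running from heel at left to mouth at right, the tray at (540,195) and the lamp is clear at left. Now the dish.

```bash

python3 -m creep '[[[95,0.63,-3.8,-0.45,0,0,0.52],[95,0.63,-3.8,-0.45,0,0,0.52],[95,0.63,-3.8,-0.45,0,0,0.52],[95,0.63,-3.8,-0.45,0,0,0.52],[95,0.63,-3.8,-0.45,0,0,0.52]]]'
python3 -m creep '[[[95,0.63,-3.8,-0.45,0,0,0.52],[95,0.63,-3.8,-0.45,0,0,0.52],[95,0.63,-3.8,-0.45,0,0,0.52],[95,0.63,-3.8,-0.45,0,0,0.52],[95,0.63,-3.8,-0.45,0,0,0.52]]]'
python3 -m creep '[[[95,0.63,-3.8,-0.45,0,0,0.52],[95,0.63,-3.8,-0.45,0,0,0.52],[95,0.63,-3.8,-0.45,0,0,0.52],[95,0.63,-3.8,-0.45,0,0,0.52],[95,0.63,-3.8,-0.45,0,0,0.52]]]'
python3 - <<'E'
from h import *
np.set_printoptions(precision=3,suppress=True)
w=shot('wrist');a=shot('scene');b=shot('side');save(w,'w6.png')
for l in ['dish_grip','dish_mouth','tray','mat']:
    g=[]
    for p in (w,a,b):
        ms=robot.mark_of(l,p)
        print(l,[(np.round(m['pixel']),m['conf'],onz(p,m['pixel'],{'dish_grip':.1,'dish_mouth':.015,'tray':0,'mat':0}[l])) for m in ms[:2]])
        if ms: g.append((p,ms[0]['pixel']))
    print('  TRI',tri(g) if len(g)>1 else 0)
E
```

```text
time_s: 10.43
ee_pos: [0.5493, 0.0267, 0.398]
orientation: [179.9, -0.0, -58.5]
contact_force: [-0.5, -0.0, -0.4]
finger_gap: 0.095
time_s: 10.85
ee_pos: [0.5744, -0.1261, 0.3793]
orientation: [179.9, 0.1, -28.7]
contact_force: [0.0, 1.3, -0.2]
finger_gap: 0.0953
time_s: 11.27
ee_pos: [0.5991, -0.2778, 0.3606]
orientation: [-180.0, 0.1, 1.2]
contact_force: [0.7, -0.0, -0.8]
finger_gap: 0.0952
dish_grip [(array([182., 341.]), 0.56, array([ 0.623, -0.264,  0.1  ])), (array([189., 329.]), 0.26, array([ 0.61 , -0.271,  0.1  ]))]
dish_grip [(array([198., 482.]), 0.65, array([0.282, 0.552, 0.1  ])), (array([302., 181.]), 0.56, array([ 0.621, -0.261,  0.1  ]))]
dish_grip [(array([368., 390.]), 0.75, array([ 0.62 , -0.259,  0.1  ]))]
  TRI (array([ 0.654, -0.079,  0.382]), [0.15038550986260632, 0.4188407466105164, 0.2831620945434573])
dish_mouth [(array([151., 267.]), 0.6, array([ 0.532, -0.239,  0.015]))]
dish_mouth [(array([301., 196.]), 0.81, array([ 0.545, -0.248,  0.015])), (array([347., 413.]), 0.72, array([0.722, 0.267, 0.015]))]
dish_mouth [(array([378., 351.]), 0.79, array([ 0.543, 
[... 298 characters left out ...]
[ 0.52 , -0.121, -0.   ])), (array([325., 177.]), 0.59, array([ 0.608, -0.29 ,  0.   ]))]
tray [(array([337., 332.]), 0.88, array([ 0.513, -0.123,  0.   ])), (array([382., 351.]), 0.43, array([ 0.542, -0.242,  0.   ]))]
  TRI (array([ 0.51 , -0.121, -0.007]), [0.006564667061603384, 0.003268108859306591, 0.004161638752321143])
mat [(array([237., 196.]), 0.97, array([ 0.43 , -0.359,  0.   ]))]
mat [(array([272., 159.]), 0.62, array([ 0.421, -0.361,  0.   ]))]
mat [(array([440., 308.]), 0.98, array([ 0.43 , -0.362,  0.   ])), (array([379., 408.]), 0.72, array([ 0.677, -0.25 ,  0.   ]))]
  TRI (array([ 0.43 , -0.36 ,  0.005]), [0.002835508270318221, 0.0032125080401244847, 0.0031038900322454986])
```

View pics/w6.png

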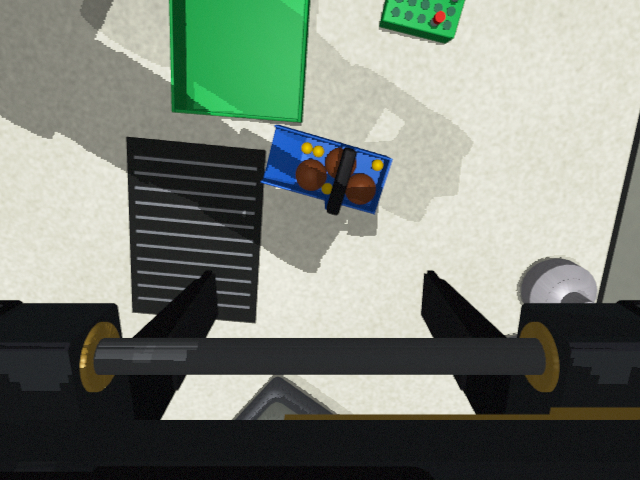

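Dish: handle bar from (348,150) to (334,212), mouth to the left; 3 large balls and at least 4 small ones. Grasp it.

```bash

python3 -m creep '[[[95,0.57,0.4,-1,0,0,-0.115],[95,0.57,0.4,-2,0,0,-0.23],[95,0.57,0.4,-3,0,0,-0.23],[95,0.57,0.4,-4,0,0,-0.23],[95,0.57,0.4,-4.8,0,0,-0.23]]]'
python3 -m creep '[[[95,0,0,-0.7,0,0,0],[95,0,0,-1.4,0,0,0],[95,0,0,-2.1,0,0,0],[95,0,0,-2.1,0,0,0]]]'
python3 -m creep '[[[10,0,0,0,0,0,0],[10,0,0,0,0,0,0],[10,0,0,0,0,0,0],[10,0,0,0,0,0,0],[10,0,0,0,0,0,0]]]' 50
python3 -m creep '[[[10,0,0,0,0,0,0],[10,0,0,0,0,0,0],[10,0,0,0,0,0,0],[10,0,0,0,0,0,0],[10,0,0,0,0,0,0]]]'
python3 -m creep '[[[10,0,0,0,0,0,0],[10,0,0,0,0,0,0],[10,0,0,0,0,0,0],[10,0,0,0,0,0,0],[10,0,0,0,0,0,0]]]'
python3 -m creep '[[[10,0,0,0.2,0,0,0],[10,0,0,0.4,0,0,0],[10,0,0,0.6,0,0,0],[10,0,0,0.8,0,0,0],[10,0,0,1,0,0,0]]]'
```

```text
time_s: 12.43
ee_pos: [0.6213, -0.256, 0.1679]
orientation: [-180.0, 0.1, -12.3]
contact_force: [0.3, -0.7, -0.1]
finger_gap: 0.0953
time_s: 12.77
ee_pos: [0.6199, -0.2555, 0.0817]
orientation: [-179.9, 0.4, -12.3]
contact_force: [0.3, 0.2, -0.7]
finger_gap: 0.0948
time_s: 13.18
ee_pos: [0.6225, -0.2568, 0.0884]
orientation: [180.0, -0.1, -12.3]
contact_force: [0.6, 0.4, 0.2]
finger_gap: 0.0669
time_s: 13.6
ee_pos: [0.622, -0.2566, 0.087]
orientation: [180.0, -0.0, -12.3]
contact_force: [-0.4, -0.0, -0.9]
finger_gap: 0.0336
time_s: 14.02
ee_pos: [0.6221, -0.2566, 0.087]
orientation: [180.0, -0.0, -12.3]
contact_force: [1.5, -0.6, -0.1]
finger_gap: 0.0136
time_s: 14.43
ee_pos: [0.622, -0.2566, 0.128]
orientation: [180.0, -0.0, -12.3]
contact_force: [0.4, -0.3, -5.4]
finger_gap: 0.0138
```

```bash

python3 -m creep '[[[10,0,0,0.2,0,0,0],[10,0,0,0.5,0,0,0],[10,0,0,0.8,0,0,0],[10,0,0,1.1,0,0,0],[10,0,0,1.35,0,0,0]]]'
python3 -m creep '[[[10,0,0,0.3,0,0,0],[10,0,0,0.6,0,0,0],[10,0,0,0.9,0,0,0],[10,0,0,1.2,0,0,0],[10,0,0,1.35,0,0,0]]]'
python3 -m creep '[[[10,-0.02,0.06,0,0,0,-0.01],[10,-0.06,0.18,0,0,0,-0.05],[10,-0.12,0.36,0,0,0,-0.1],[10,-0.2,0.6,0,0,0,-0.15],[10,-0.28,0.85,0,0,0,-0.2]]]'
python3 -m creep '[[[10,-0.08,0.25,0,0,0,-0.05],[10,-0.16,0.5,0,0,0,-0.1],[10,-0.24,0.75,0,0,0,-0.15],[10,-0.32,1,0,0,0,-0.2],[10,-0.4,1.25,0,0,0,-0.25]]]'
python3 -m creep '[[[10,-0.08,0.25,0,0,0,-0.05],[10,-0.16,0.5,0,0,0,-0.1],[10,-0.24,0.75,0,0,0,-0.15],[10,-0.32,1,0,0,0,-0.2],[10,-0.4,1.25,0,0,0,-0.25]]]'
python3 -m creep '[[[10,-0.08,0.25,0,0,0,-0.05],[10,-0.16,0.5,0,0,0,-0.1],[10,-0.24,0.75,0,0,0,-0.15],[10,-0.32,1,0,0,0,-0.2],[10,-0.4,1.25,0,0,0,-0.25]]]'
python3 -m creep '[[[10,-0.08,0.25,0,0,0,-0.05],[10,-0.16,0.5,0,0,0,-0.1],[10,-0.24,0.75,0,0,0,-0.15],[10,-0.32,1,0,0,0,-0.2],[10,-0.4,1.25,0,0,0,-0.25]]]'
python3 -m creep '[[[10,-0.08,0.25,0,0,0,-0.05],[10,-0.16,0.5,0,0,0,-0.1],[10,-0.24,0.72,0,0,0,-0.15],[10,-0.3,0.92,0,0,0,-0.18],[10,-0.36,1.05,0,0,0,-0.2]]]'
python3 - <<'E'
from h import *
np.set_printoptions(precision=3,suppress=True)
w=shot('wrist');a=shot('scene');b=shot('side');save(a,'a7.png',(250,180,500,360),3)
print(robot.state()['joint_pos'])
for l in ['sieve_grip','sieve_mouth','sieve_bay','sieve_slots','dish_mouth']:
    for p in (a,b):
        ms=[m for m in robot.mark_of(l,p) if m['conf']>.4]
        print(l,[(np.round(m['pixel']),m['conf'],onz(p,m['pixel'],{'pan':0,'sieve_grip':.15,'sieve_mouth':.067,'sieve_bay':.044,'sieve_slots':.053,'dish_mouth':.14}[l])) for m in ms[:3]])
for l in ['small0_center','large0_center']:
    print(l,[(np.round(m['pixel']),round(m['conf'],2)) for m in robot.mark_of(l,w)])
E
```

```text
time_s: 14.85
ee_pos: [0.6222, -0.2567, 0.1828]
orientation: [180.0, -0.1, -12.3]
contact_force: [0.3, 0.4, -6.1]
finger_gap: 0.0139
time_s: 15.27
ee_pos: [0.6224, -0.2568, 0.2372]
orientation: [180.0, -0.1, -12.3]
contact_force: [1.3, -1.0, -5.3]
finger_gap: 0.0136
time_s: 15.68
ee_pos: [0.6104, -0.2221, 0.2342]
orientation: [-180.0, 0.1, -23.9]
contact_force: [0.2, 0.6, -5.4]
finger_gap: 0.0137
time_s: 16.1
ee_pos: [0.5944, -0.1719, 0.2344]
orientation: [180.0, 0.1, -38.2]
contact_force: [-0.6, 0.4, -4.4]
finger_gap: 0.0136
time_s: 16.52
ee_pos: [0.5783, -0.1219, 0.2344]
orientation: [180.0, 0.0, -52.5]
contact_force: [0.5, 0.1, -6.8]
finger_gap: 0.0134
time_s: 16.93
ee_pos: [0.5623, -0.0719, 0.2345]
orientation: [180.0, 0.0, -66.9]
contact_force: [0.5, -0.2, -5.6]
finger_gap: 0.0134
time_s: 17.35
ee_pos: [0.5463, -0.022, 0.2345]
orientation: [180.0, 0.0, -81.2]
contact_force: [-0.4, -0.7, -5.6]
finger_gap: 0.0137
time_s: 17.77
ee_pos: [0.5319, 0.0202, 0.2346]
orientation: [180.0, 0.0, -92.6]
contact_force: [0.5, 0.2, -5.9]
finger_gap: 0.0139
[ -4.988  19.386 100.75   -0.012  59.89
[... 551 characters left out ...]
249., 405.]), 0.9, array([0.422, 0.306, 0.044])), (array([284., 356.]), 0.62, array([0.54 , 0.155, 0.044]))]
sieve_bay [(array([212., 270.]), 0.78, array([0.381, 0.266, 0.044])), (array([233., 334.]), 0.73, array([0.551, 0.168, 0.044])), (array([239., 332.]), 0.61, array([0.544, 0.149, 0.044]))]
sieve_slots [(array([224., 414.]), 0.73, array([0.331, 0.347, 0.053])), (array([283., 396.]), 0.63, array([0.552, 0.256, 0.053]))]
sieve_slots [(array([201., 234.]), 0.7, array([0.279, 0.31 , 0.053]))]
dish_mouth [(array([249., 333.]), 0.9, array([0.51 , 0.099, 0.14 ]))]
dish_mouth [(array([221., 333.]), 0.87, array([0.543, 0.132, 0.14 ]))]
small0_center []
large0_center [(array([279., 376.]), 0.75)]
```

View pics/a7.png

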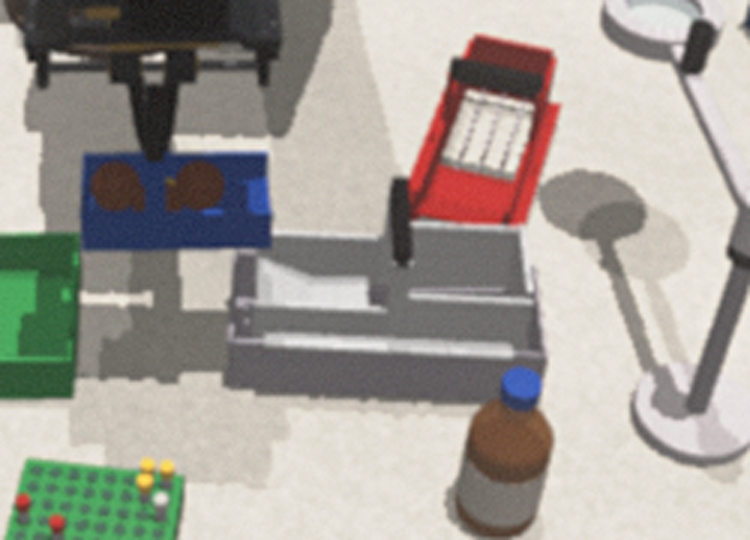

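Dish is level with balls inside at (115,185) and (195,185) in the crop, sieve unmoved. Start the pour.

```bash

python3 -m creep '[[[10,0,0.2,-0.06,-0.05,0.005,-0.012],[10,0,0.4,-0.12,-0.1,0.01,-0.024],[10,0,0.6,-0.18,-0.16,0.016,-0.036],[10,0,0.8,-0.24,-0.21,0.021,-0.05],[10,0,1,-0.29,-0.26,0.027,-0.06]]]'
python3 -m creep '[[[10,0,0,0,0,0,0],[10,0,0.1,-0.15,-0.04,0.004,0],[10,0.01,0.2,-0.31,-0.087,0.009,0],[10,0.01,0.2,-0.31,-0.087,0.009,0],[10,0.01,0.2,-0.31,-0.087,0.009,0]]]'
python3 -m creep '[[[10,0.01,0.11,0.04,-0.042,0.004,0],[10,0.02,0.22,0.08,-0.084,0.009,0],[10,0.04,0.32,0.13,-0.125,0.013,0],[10,0.05,0.43,0.17,-0.167,0.018,0],[10,0.06,0.54,0.21,-0.208,0.022,0]]]'
python3 -m creep '[[[10,0,0,0,0,0,0],[10,0,0,0,0,0,0],[10,0,0,0,0,0,0],[10,0,0,0,0,0,0],[10,0,0,0,0,0,0]]]'
python3 -m creep '[[[10,0.01,0.12,0.02,-0.045,0.005,0],[10,0.02,0.25,0.03,-0.09,0.01,0],[10,0.04,0.37,0.05,-0.136,0.014,0],[10,0.05,0.5,0.06,-0.18,0.019,0],[10,0.06,0.62,0.08,-0.226,0.024,0]]]'
python3 -m creep '[[[10,0,0,0,0,0,0],[10,0,0,0,0,0,0],[10,0,0,0,0,0,0],[10,0,0,0,0,0,0],[10,0,0,0,0,0,0]]]'
python3 -m creep '[[[10,0,0,0,0,0,0],[10,0,0,0,0,0,0],[10,0,0,0,0,0,0],[10,0,0,0,0,0,0],[10,0,0,0,0,0,0]]]'
python3 - <<'E'
from h import *
np.set_printoptions(precision=3,suppress=True)
a=shot('scene');b=shot('side')
print(robot.state()['joint_pos'])
A=cv2.resize(a['image'][180:360,250:500,::-1],None,fx=2.4,fy=2.4)
B=cv2.resize(b['image'][130:310,260:420,::-1],None,fx=2.4,fy=2.4)
cv2.imwrite('pics/c8.png',np.hstack([A[:432],B[:432]])[:, :]) if A.shape[1]+B.shape[1]<=1000 else 0
cv2.imwrite('pics/c8.png',cv2.resize(np.hstack([A,B]),(790,345)))
E
```

```text
time_s: 18.93
ee_pos: [0.5326, 0.0599, 0.2234]
orientation: [179.6, -15.1, -95.9]
contact_force: [0.1, -0.2, -5.7]
finger_gap: 0.0139
time_s: 19.35
ee_pos: [0.5328, 0.0676, 0.2108]
orientation: [179.5, -19.9, -95.8]
contact_force: [-0.4, -0.2, -3.5]
finger_gap: 0.0134
time_s: 19.77
ee_pos: [0.5356, 0.0886, 0.2202]
orientation: [179.5, -31.9, -95.9]
contact_force: [1.6, -1.0, -4.4]
finger_gap: 0.0137
time_s: 20.18
ee_pos: [0.5354, 0.0884, 0.2199]
orientation: [179.5, -31.9, -95.9]
contact_force: [-0.9, -0.4, -2.2]
finger_gap: 0.0137
time_s: 20.6
ee_pos: [0.5378, 0.1138, 0.223]
orientation: [179.5, -45.0, -95.9]
contact_force: [0.5, -0.2, -3.2]
finger_gap: 0.0139
time_s: 21.02
ee_pos: [0.5377, 0.1133, 0.223]
orientation: [179.5, -44.9, -95.9]
contact_force: [-0.6, 0.8, -2.1]
finger_gap: 0.0139
time_s: 21.43
ee_pos: [0.5377, 0.1138, 0.2226]
orientation: [179.4, -45.0, -95.8]
contact_force: [-0.7, 0.4, -2.1]
finger_gap: 0.0134
[ 22.628  33.373  91.789 -38.445  82.828 133.457]
```

View pics/c8.png

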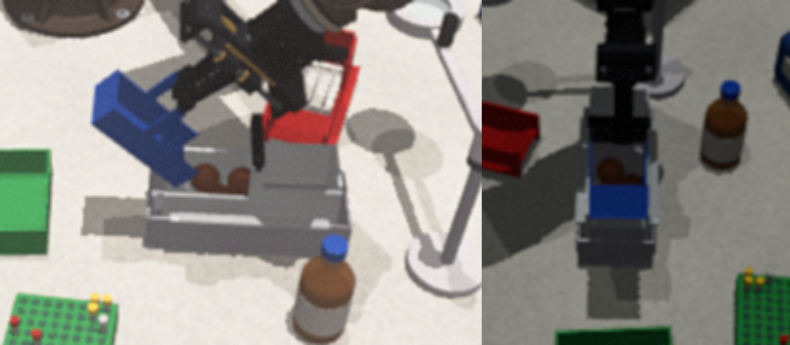

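Two large balls show in the sieve at (205,178) and (240,180), and the wrist load has dropped to the empty dish's weight. Take the dish back.

```bash

python3 -m creep '[[[10,-0.02,-0.3,0.15,0.11,-0.012,0],[10,-0.04,-0.6,0.3,0.22,-0.023,0],[10,-0.06,-0.9,0.4,0.33,-0.035,0],[10,-0.08,-1.2,0.5,0.44,-0.046,0],[10,-0.1,-1.5,0.6,0.55,-0.058,0]]]'
python3 -m creep '[[[10,-0.02,-0.3,0.1,0.08,-0.008,0],[10,-0.03,-0.6,0.2,0.16,-0.016,0],[10,-0.04,-0.8,0.3,0.235,-0.024,0],[10,-0.04,-0.8,0.3,0.235,-0.024,0]]]'
python3 -m creep '[[[10,0.15,-0.46,0,0,0,0.097],[10,0.3,-0.92,0,0,0,0.194],[10,0.45,-1.38,0,0,0,0.29],[10,0.6,-1.84,0,0,0,0.39],[10,0.75,-2.3,0,0,0,0.487]]]'
python3 -m creep '[[[10,0.15,-0.46,0,0,0,0.097],[10,0.3,-0.92,0,0,0,0.194],[10,0.45,-1.38,0,0,0,0.29],[10,0.6,-1.84,0,0,0,0.39],[10,0.75,-2.3,0,0,0,0.487]]]'
python3 -m creep '[[[10,0.15,-0.46,0,0,0,0.097],[10,0.3,-0.92,0,0,0,0.194],[10,0.45,-1.38,0,0,0,0.29],[10,0.6,-1.84,0,0,0,0.39],[10,0.75,-2.3,0,0,0,0.487]]]'
python3 -m creep '[[[10,0,0,-0.6,0,0,0],[10,0,0,-1.2,0,0,0],[10,0,0,-1.8,0,0,0],[10,0,0,-2.4,0,0,0],[10,0,0,-3,0,0,0]]]'
python3 - <<'E'
from h import *
w=shot('wrist');a=shot('scene');b=shot('side')
cv2.imwrite('pics/c9.png',np.hstack([w['image'][60:400:,60:460,::-1],cv2.resize(b['image'][300:470,260:460,::-1],(400,340))]))
E
```

```text
time_s: 21.95
ee_pos: [0.5338, 0.0535, 0.2476]
orientation: [179.7, -13.0, -95.9]
contact_force: [0.2, -0.6, -2.2]
finger_gap: 0.0137
time_s: 22.28
ee_pos: [0.532, 0.0192, 0.2596]
orientation: [179.6, 0.4, -96.0]
contact_force: [-0.1, 0.1, -3.6]
finger_gap: 0.0136
time_s: 22.7
ee_pos: [0.562, -0.0706, 0.2583]
orientation: [179.4, 0.2, -67.6]
contact_force: [1.2, -0.3, -2.9]
finger_gap: 0.0137
time_s: 23.12
ee_pos: [0.5922, -0.1625, 0.2581]
orientation: [179.4, 0.3, -39.8]
contact_force: [-0.5, 0.8, -2.0]
finger_gap: 0.0138
time_s: 23.53
ee_pos: [0.6223, -0.2544, 0.258]
orientation: [179.4, 0.3, -11.9]
contact_force: [0.0, -0.2, -2.4]
finger_gap: 0.0133
time_s: 23.95
ee_pos: [0.6219, -0.2534, 0.137]
orientation: [179.4, 0.3, -12.1]
contact_force: [-0.4, -0.9, -2.8]
finger_gap: 0.0138
```

View pics/c9.png

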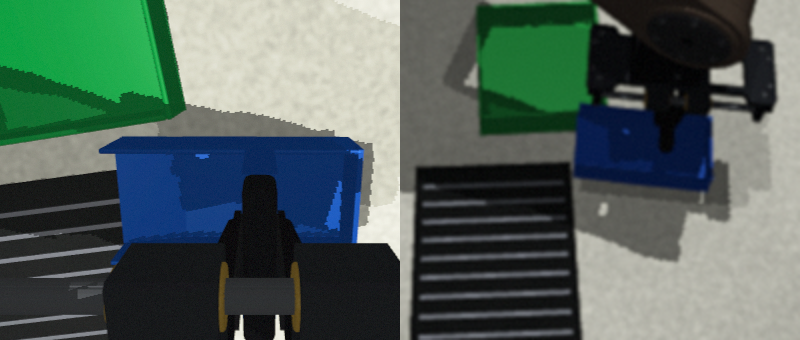

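The dish is empty and held level. Set it down.

```bash

python3 -m creep '[[[10,0.25,0,-0.4,0,0,0],[10,0.25,0,-0.7,0,0,0],[10,0.25,0,-1.0,0,0,0],[10,0.25,0,-1.2,0,0,0],[10,0.25,0,-1.25,0,0,0]]]'
python3 -m creep '[[[50,0,0,0,0,0,0],[50,0,0,0,0,0,0],[50,0,0,0,0,0,0],[50,0,0,0,0,0,0],[50,0,0,0,0,0,0]]]'
python3 -m creep '[[[95,0,0,1,0,0,0],[95,0,0,2,0,0,0],[95,0,0,3,0,0,0],[95,0,0,4,0,0,0],[95,0,0,5,0,0,0]]]'
python3 -m creep '[[[95,-0.6,3.3,0.8,0,0,-0.5],[95,-0.6,3.3,0.8,0,0,-0.5],[95,-0.6,3.3,0.8,0,0,-0.5],[95,-0.6,3.3,0.8,0,0,-0.5],[95,-0.6,3.3,0.8,0,0,-0.5]]]'
python3 -m creep '[[[95,-0.6,3.3,0.8,0,0,-0.5],[95,-0.6,3.3,0.8,0,0,-0.5],[95,-0.6,3.3,0.8,0,0,-0.5],[95,-0.6,3.3,0.8,0,0,-0.5],[95,-0.6,3.3,0.8,0,0,-0.5]]]'
python3 -m creep '[[[95,-0.6,3.3,0.8,0,0,-0.44],[95,-0.6,3.3,0.8,0,0,-0.44],[95,-0.6,3.3,0.8,0,0,-0.44],[95,-0.6,3.3,0.8,0,0,-0.44],[95,-0.6,3.3,0.8,0,0,-0.44]]]'
python3 - <<'E'
from h import *
np.set_printoptions(precision=3,suppress=True)
print(robot.state()['joint_pos'])
w=shot('wrist');a=shot('scene');b=shot('side');save(w,'w10.png')
for l in ['pan','sieve_grip','sieve_mouth','sieve_bay','sieve_slots','dish_grip','small0_center','large0_center']:
    for n,p in (('w',w),('a',a),('b',b)):
        ms=[m for m in robot.mark_of(l,p) if m['conf']>.4]
        print(l,n,[(np.round(m['pixel']),round(m['conf'],2),onz(p,m['pixel'],{'pan':0,'sieve_grip':.15,'sieve_mouth':.067,'sieve_bay':.044,'sieve_slots':.053,'dish_grip':.1,'small0_center':.055,'large0_center':.07}[l])) for m in ms[:6]])
E
```

```text
time_s: 24.52
ee_pos: [0.6312, -0.2539, 0.0874]
orientation: [179.5, 0.4, -12.2]
contact_force: [-4.5, -0.0, 6.4]
finger_gap: 0.0136
time_s: 24.93
ee_pos: [0.6323, -0.2543, 0.0892]
orientation: [179.5, 0.2, -12.2]
contact_force: [-0.5, -0.3, -0.5]
finger_gap: 0.0416
time_s: 25.35
ee_pos: [0.6317, -0.254, 0.2911]
orientation: [179.5, 0.2, -12.2]
contact_force: [0.2, 0.1, -1.3]
finger_gap: 0.0745
time_s: 25.77
ee_pos: [0.6078, -0.1192, 0.3227]
orientation: [179.6, 0.1, -41.0]
contact_force: [0.3, 0.2, 0.7]
finger_gap: 0.0946
time_s: 26.18
ee_pos: [0.584, 0.0118, 0.3537]
orientation: [179.6, 0.2, -69.5]
contact_force: [-0.1, -0.7, -0.9]
finger_gap: 0.095
time_s: 26.6
ee_pos: [0.5603, 0.1435, 0.3852]
orientation: [179.6, 0.3, -94.5]
contact_force: [0.1, 0.2, 0.4]
finger_gap: 0.0949
[  7.659  17.346  80.639   0.343  82.349 102.093]
pan w [(array([193., 273.]), 0.7, array([0.544, 0.211, 0.   ]))]
pan a [(array([294., 378.]), 0.73, array([0.539, 0.216, 0.   ]))]
pan b [(array([233., 333.]), 0.89, array([0.554, 0.204, 0.   ]))]
sieve_grip w [(array([216., 257.]), 0.81, array([0.546, 0.21 , 0
[... 1567 characters left out ...]
256, 0.053]))]
dish_grip w []
dish_grip a [(array([306., 182.]), 0.59, array([ 0.634, -0.257,  0.1  ]))]
dish_grip b [(array([363., 395.]), 0.63, array([ 0.632, -0.251,  0.1  ])), (array([236., 329.]), 0.57, array([0.531, 0.116, 0.1  ]))]
small0_center w [(array([192., 274.]), 0.62, array([0.555, 0.202, 0.055])), (array([169., 609.]), 0.6, array([ 0.552, -0.215,  0.055]))]
small0_center a []
small0_center b []
large0_center w [(array([212., 281.]), 0.92, array([0.531, 0.195, 0.07 ]))]
large0_center a [(array([275., 372.]), 0.61, array([0.537, 0.196, 0.07 ])), (array([282., 396.]), 0.41, array([0.564, 0.25 , 0.07 ]))]
large0_center b [(array([216., 327.]), 0.52, array([0.537, 0.21 , 0.07 ]))]
```

View pics/w10.png

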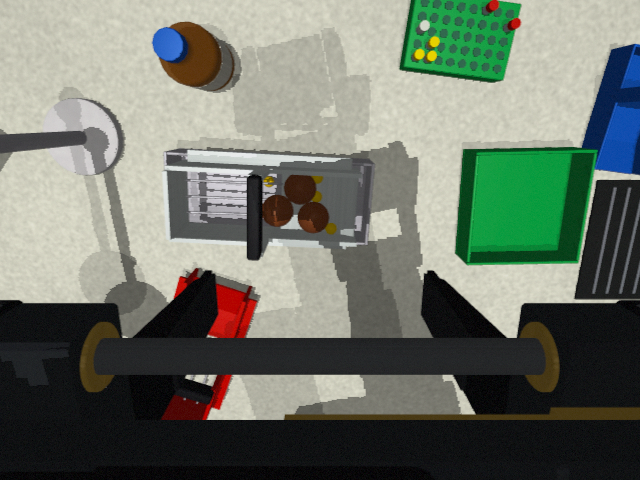

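All three large balls are in the bay at (300,188), (278,210) and (313,217), with small ones beside them at (268,180), (318,180), (317,197) and (330,228). This is the aluminium sieve in the pan, not the red look-alike at (220,310). Grasp it and lift.

```bash

python3 -m creep '[[[95,-0.33,1.69,-0.9,0,0,-0.025],[95,-0.33,1.69,-1.8,0,0,-0.025],[95,-0.33,1.69,-2.7,0,0,-0.025],[95,-0.33,1.69,-3.5,0,0,-0.025],[95,-0.33,1.69,-4.2,0,0,-0.025]]]'
python3 -m creep '[[[95,0,0,-0.7,0,0,0],[95,0,0,-1.4,0,0,0],[95,0,0,-2.03,0,0,0],[95,0,0,-2.03,0,0,0]]]'
python3 - <<'E'
from h import *
w=shot('wrist');save(w,'w11.png',(120,60,520,380),1.5)
E
python3 -m creep '[[[10,0,0,0,0,0,0],[10,0,0,0,0,0,0],[10,0,0,0,0,0,0],[10,0,0,0,0,0,0],[10,0,0,0,0,0,0]]]' 55
python3 -m creep '[[[10,0,0,0,0,0,0],[10,0,0,0,0,0,0],[10,0,0,0,0,0,0],[10,0,0,0,0,0,0],[10,0,0,0,0,0,0]]]'
python3 -m creep '[[[10,0,0,0,0,0,0],[10,0,0,0,0,0,0],[10,0,0,0,0,0,0],[10,0,0,0,0,0,0],[10,0,0,0,0,0,0]]]'
python3 -m creep '[[[10,0,0,0.05,0,0,0],[10,0,0,0.1,0,0,0],[10,0,0,0.2,0,0,0],[10,0,0,0.3,0,0,0],[10,0,0,0.4,0,0,0]]]'
```

```text
time_s: 28.37
ee_pos: [0.5456, 0.2101, 0.2136]
orientation: [179.4, 0.2, -96.0]
contact_force: [0.4, -1.1, 0.2]
finger_gap: 0.0949
time_s: 28.7
ee_pos: [0.5449, 0.2088, 0.1311]
orientation: [179.1, 0.1, -96.1]
contact_force: [0.1, -0.5, 0.2]
finger_gap: 0.0954
time_s: 29.17
ee_pos: [0.5472, 0.2095, 0.1364]
orientation: [179.6, 0.3, -96.1]
contact_force: [-0.4, 0.2, 0.5]
finger_gap: 0.0667
time_s: 29.58
ee_pos: [0.5469, 0.2094, 0.1354]
orientation: [179.5, 0.2, -96.1]
contact_force: [0.8, -0.2, 0.4]
finger_gap: 0.0334
time_s: 30.0
ee_pos: [0.5469, 0.2096, 0.1354]
orientation: [179.5, 0.2, -96.1]
contact_force: [0.6, 3.2, -0.6]
finger_gap: 0.0134
time_s: 30.42
ee_pos: [0.5468, 0.2093, 0.1517]
orientation: [179.5, 0.2, -96.1]
contact_force: [0.4, -0.7, -6.6]
finger_gap: 0.0138
```

View pics/w11.png

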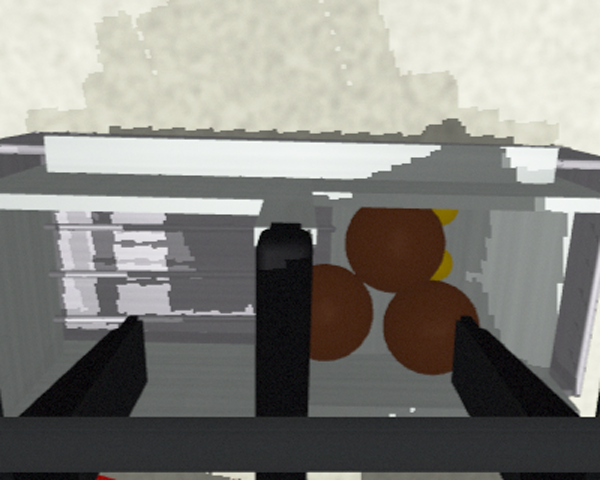

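```bash

python3 -m creep '[[[10,0,0,0.25,0,0,0],[10,0,0,0.5,0,0,0],[10,0,0,0.8,0,0,0],[10,0,0,1.05,0,0,0],[10,0,0,1.15,0,0,0]]]'
python3 -m creep '[[[10,0,0,0,-0.05,0.005,0],[10,0,0,0,-0.1,0.01,0],[10,0,0,0,-0.15,0.016,0],[10,0,0,0,-0.2,0.021,0],[10,0,0,0,-0.25,0.026,0]]]'
python3 -m creep '[[[10,0,0,0,-0.05,0.005,0],[10,0,0,0,-0.1,0.01,0],[10,0,0,0,-0.15,0.016,0],[10,0,0,0,-0.2,0.021,0],[10,0,0,0,-0.24,0.025,0]]]'
python3 -m creep '[[[10,0,0,0,0,0,0],[10,0,0,0,0,0,0],[10,0,0,0,0,0,0],[10,0,0,0,0,0,0],[10,0,0,0,0,0,0]]]'
python3 -m creep '[[[10,0,0,0,0,0,0],[10,0,0,0,0,0,0],[10,0,0,0,0,0,0],[10,0,0,0,0,0,0],[10,0,0,0,0,0,0]]]'
python3 - <<'E'
from h import *
w=shot('wrist');a=shot('scene');b=shot('side')
print(robot.state()['joint_pos'])
cv2.imwrite('pics/c12.png',np.hstack([cv2.resize(w['image'][60:380,120:520,::-1],(450,360)),cv2.resize(a['image'][180:340,300:450,::-1],(338,360))]))
for l in ['small0_center','large0_center']:
    for n,p in (('w',w),('a',a),('b',b)): print(l,n,[(np.round(m['pixel']),round(m['conf'],2)) for m in robot.mark_of(l,p)])
E
```

```text
time_s: 30.83
ee_pos: [0.5474, 0.2096, 0.1996]
orientation: [179.7, 0.3, -96.1]
contact_force: [-0.1, 0.2, -5.6]
finger_gap: 0.0138
time_s: 31.25
ee_pos: [0.5469, 0.2095, 0.1978]
orientation: [179.6, -14.3, -96.1]
contact_force: [0.5, -0.0, -6.4]
finger_gap: 0.0138
time_s: 31.67
ee_pos: [0.5469, 0.2099, 0.1974]
orientation: [179.6, -28.1, -96.1]
contact_force: [0.0, 0.4, -6.8]
finger_gap: 0.0138
time_s: 32.08
ee_pos: [0.547, 0.2092, 0.1977]
orientation: [179.6, -27.9, -96.2]
contact_force: [0.7, -0.9, -4.8]
finger_gap: 0.0138
time_s: 32.5
ee_pos: [0.5469, 0.2094, 0.1974]
orientation: [179.6, -28.0, -96.1]
contact_force: [0.6, -0.1, -6.6]
finger_gap: 0.0135
[ 25.09467506  33.3246886   87.8435592  -24.22721923  75.88214756
 130.85841917]
small0_center w []
small0_center a []
small0_center b []
large0_center w [(array([274., 188.]), 0.6)]
large0_center a [(array([263., 394.]), 0.67)]
large0_center b [(array([338., 332.]), 0.69), (array([195., 324.]), 0.62), (array([229., 340.]), 0.61)]
```

View pics/c12.png

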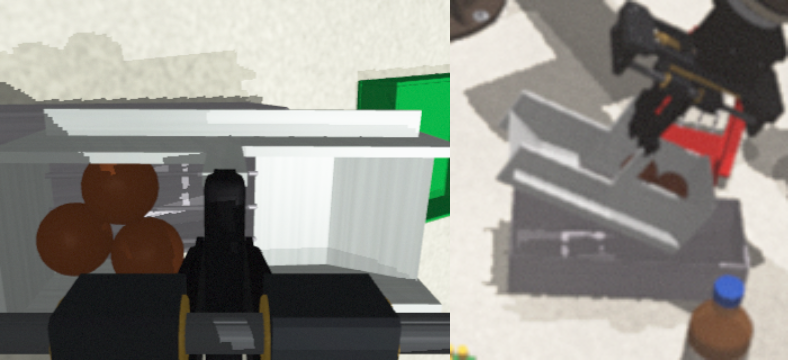

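Bay is clear, large balls sit on the rods at (120,185), (75,240) and (148,250). Rock to free any trapped small balls and let the large ones roll back for a view.

```bash

python3 -m creep '[[[10,0,0,0,0.1,-0.01,0],[10,0,0,0,0,0,0],[10,0,0,0,0.1,-0.01,0],[10,0,0,0,0,0,0],[10,0,0,0,0,0,0]]]'
python3 -m creep '[[[10,0,0,0,0.01,0.1,0],[10,0,0,0,-0.01,-0.1,0],[10,0,0,0,0.01,0.1,0],[10,0,0,0,-0.01,-0.1,0],[10,0,0,0,0,0,0]]]'
python3 -m creep '[[[10,0,0,0,0.09,-0.01,0],[10,0,0,0,0.18,-0.02,0],[10,0,0,0,0.27,-0.03,0],[10,0,0,0,0.36,-0.04,0],[10,0,0,0,0.42,-0.045,0]]]'
python3 -m creep '[[[10,0,0,0,0.05,-0.005,0],[10,0,0,0,0.1,-0.01,0],[10,0,0,0,0.15,-0.016,0],[10,0,0,0,0.2,-0.021,0],[10,0,0,0,0.2,-0.021,0]]]'
python3 -m creep '[[[10,0,0,0,0,0,0],[10,0,0,0,0,0,0],[10,0,0,0,0,0,0],[10,0,0,0,0,0,0],[10,0,0,0,0,0,0]]]'
python3 - <<'E'
from h import *
w=shot('wrist');a=shot('scene');b=shot('side')
save(w,'w13.png',(120,60,520,380),1.8)
for l in ['small0_center','large0_center']:
    for n,p in (('w',w),('a',a),('b',b)): print(l,n,[(np.round(m['pixel']),round(m['conf'],2)) for m in robot.mark_of(l,p)])
E
```

```text
time_s: 33.37
ee_pos: [0.5468, 0.2095, 0.197]
orientation: [179.6, -28.2, -96.1]
contact_force: [-0.6, 0.7, -7.0]
finger_gap: 0.0137
time_s: 33.78
ee_pos: [0.5458, 0.2098, 0.1967]
orientation: [179.8, -27.9, -96.2]
contact_force: [-0.6, 0.7, -5.3]
finger_gap: 0.0135
time_s: 34.2
ee_pos: [0.5471, 0.2093, 0.1985]
orientation: [179.6, -3.4, -96.1]
contact_force: [0.6, 0.3, -6.1]
finger_gap: 0.0139
time_s: 34.62
ee_pos: [0.547, 0.2086, 0.1979]
orientation: [179.5, 7.9, -96.1]
contact_force: [0.6, -1.0, -6.4]
finger_gap: 0.0136
time_s: 35.03
ee_pos: [0.5468, 0.2098, 0.1974]
orientation: [179.6, 7.7, -96.1]
contact_force: [-0.2, 0.9, -6.0]
finger_gap: 0.0139
small0_center w []
small0_center a []
small0_center b []
large0_center w []
large0_center a [(array([260., 371.]), 0.51)]
large0_center b [(array([210., 323.]), 0.52)]
```

View pics/w13.png

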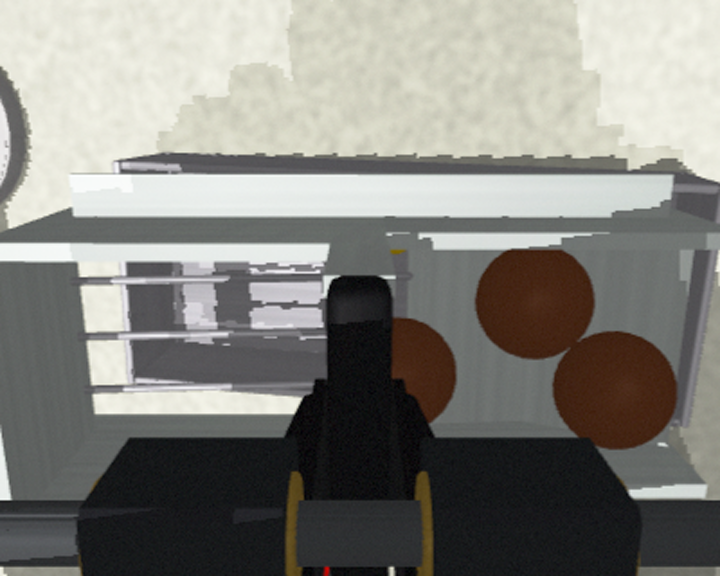

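A trace of yellow at (397,252), at the edge of the outer slot: either in the pan below or still in the sieve. Tilt and shake again, then check by colour.

```bash

python3 -m creep '[[[10,0,0,0,-0.12,0.012,0],[10,0,0,0,-0.24,0.025,0],[10,0,0,0,-0.36,0.037,0],[10,0,0,0,-0.48,0.05,0],[10,0,0,0,-0.56,0.058,0]]]'
python3 -m creep '[[[10,0,0,0,-0.09,0.01,0],[10,0,0,0,-0.09,0.01,0],[10,0,0,0,-0.09,0.01,0],[10,0,0,0,-0.09,0.01,0],[10,0,0,0,-0.09,0.01,0]]]'
python3 -m creep '[[[10,0,0,0,0.012,0.12,0],[10,0,0,0,0.012,0.12,0],[10,0,0,0,-0.012,-0.12,0],[10,0,0,0,-0.012,-0.12,0],[10,0,0,0,0,0,0]]]'
python3 -m creep '[[[10,0.1,0,0,0,0,0],[10,-0.1,0,0,0,0,0],[10,0.1,0,0,0,0,0],[10,-0.1,0,0,0,0,0],[10,0,0,0,0,0,0]]]'
python3 - <<'E'
from h import *
w=shot('wrist');cv2.imwrite('pics/t1.png',w['image'][:,:,::-1])
E
python3 -m creep '[[[10,0,0,0,0.1,-0.01,0],[10,0,0,0,0.2,-0.02,0],[10,0,0,0,0.3,-0.03,0],[10,0,0,0,0.4,-0.04,0],[10,0,0,0,0.5,-0.052,0]]]'
python3 -m creep '[[[10,0,0,0,0.08,-0.008,0],[10,0,0,0,0.15,-0.016,0],[10,0,0,0,0.15,-0.016,0],[10,0,0,0,0.15,-0.016,0],[10,0,0,0,0.15,-0.016,0]]]'
cat >> h.py <<'E'
def yellow(p):
    hsv=cv2.cvtColor(p['image'],cv2.COLOR_RGB2HSV)
    m=cv2.inRange(hsv,(17,140,90),(35,255,255))
    n,_,st,c=cv2.connectedComponentsWithStats(m)
    return [(st[i,4].item(),np.round(c[i]).astype(int).tolist()) for i in range(1,n) if st[i,4]>2]
E
python3 - <<'E'
from h import *
w=shot('wrist');a=shot('scene');b=shot('side')
for n,p in (('w',w),('a',a),('b',b)): print(n,'(area,[col,row])',yellow(p))
for f in ('w13','t1','w10','w6'):
    print(f,yellow({'image':cv2.imread(f'pics/{f}.png')[:,:,::-1].copy()}))
E
```

```text
time_s: 35.9
ee_pos: [0.5472, 0.2105, 0.1977]
orientation: [179.8, -24.8, -96.2]
contact_force: [0.2, 0.1, -6.1]
finger_gap: 0.014
time_s: 36.32
ee_pos: [0.5471, 0.2089, 0.1978]
orientation: [179.7, -29.6, -96.2]
contact_force: [-1.2, -0.4, -5.6]
finger_gap: 0.0137
time_s: 36.73
ee_pos: [0.5427, 0.2088, 0.1964]
orientation: [-179.4, -29.7, -96.9]
contact_force: [-2.3, -0.9, -6.6]
finger_gap: 0.0133
time_s: 37.15
ee_pos: [0.5461, 0.2093, 0.1976]
orientation: [179.8, -29.7, -96.2]
contact_force: [-0.0, -0.5, -6.0]
finger_gap: 0.0136
time_s: 37.62
ee_pos: [0.5475, 0.2092, 0.1981]
orientation: [179.8, -0.7, -96.1]
contact_force: [-0.7, 0.4, -7.7]
finger_gap: 0.0136
time_s: 38.03
ee_pos: [0.5471, 0.2093, 0.1974]
orientation: [179.6, 7.6, -96.1]
contact_force: [-0.0, 0.4, -5.4]
finger_gap: 0.0139
w (area,[col,row]) [(24, [340, 199]), (225, [281, 360]), (214, [357, 361]), (3, [380, 409]), (3, [367, 410]), (6, [378, 412]), (4, [412, 412]), (3, [424, 411]), (4, [438, 412]), (3, [394, 414]), (4, [219, 416]), (3, [251, 416]), (3, [271, 415]), (3, [353, 415]), (3, [425, 414]), (6, [297, 416]), (
[... 1306 characters left out ...]
10, [468, 417]), (3, [91, 418]), (4, [129, 417]), (3, [192, 417]), (4, [200, 418]), (3, [204, 418]), (3, [213, 417]), (3, [229, 417]), (4, [232, 417]), (5, [289, 417]), (8, [300, 417]), (4, [329, 418]), (5, [344, 417]), (14, [362, 417]), (4, [397, 418]), (4, [412, 417]), (4, [272, 418]), (4, [356, 418]), (3, [452, 418])]
w10 [(98, [433, 42]), (98, [418, 54]), (98, [431, 56]), (49, [269, 179]), (58, [318, 179]), (11, [268, 185]), (71, [317, 197]), (98, [331, 228]), (17, [82, 363]), (7, [556, 360]), (3, [556, 366])]
w6 [(193, [312, 149]), (99, [377, 165]), (89, [327, 188]), (40, [109, 328]), (254, [87, 348]), (7, [553, 344]), (87, [555, 360]), (12, [556, 376]), (4, [82, 379]), (4, [552, 386])]
```

```bash
python3 - <<'E'
from h import *
w=shot('wrist');a=shot('scene')
print(tri([(w,(199,340)),(a,(285,389))]))
T=tool(); ax=np.array([np.cos(np.radians(83)),np.sin(np.radians(83))])
for z in (.012,.06,.1,.13):
    for n,p,px in (('w',w,(199,340)),('a',a,(285,389))):
        X=onz(p,px,z); d=X[:2]-[.544,.211]
        L=(T[:3,:3].T@(X-T[:3,3]))*1000 # tool frame: x=mouthward, z down
        print(z,n,X.round(3),'pan xy',np.round([d@ax,d@[-ax[1],ax[0]]],3),'tool',L.round())
E
```

```text
(array([0.56945606, 0.22076281, 0.06653707]), [0.012004962225611421, 0.012004962225611343])
0.012 w [0.557 0.215 0.012] pan xy [ 0.005 -0.012] tool [ 19. -11. 184.]
0.012 a [0.521 0.247 0.012] pan xy [0.033 0.027] tool [ -9.  28. 188.]
0.06 w [0.566 0.21  0.06 ] pan xy [ 0.001 -0.022] tool [ 17. -20. 136.]
0.06 a [0.565 0.234 0.06 ] pan xy [ 0.026 -0.018] tool [ -8. -17. 139.]
0.1 w [0.573 0.206 0.1  ] pan xy [-0.002 -0.03 ] tool [ 15. -27.  96.]
0.1 a [0.602 0.224 0.1  ] pan xy [ 0.02  -0.056] tool [ -6. -54.  99.]
0.13 w [0.579 0.203 0.13 ] pan xy [-0.004 -0.036] tool [ 13. -33.  66.]
0.13 a [0.63  0.216 0.13 ] pan xy [ 0.015 -0.085] tool [ -5. -82.  68.]
```

```bash

python3 -m creep '[[[10,0,0,0.25,0,0,0],[10,0,0,0.5,0,0,0],[10,0,0,0.8,0,0,0],[10,0,0,1,0,0,0],[10,0,0,1,0,0,0]]]'
python3 - <<'E'
from h import *
for i in range(1):
    w=shot('wrist');a=shot('scene');b=shot('side')
    for n,p in (('w',w),('a',a),('b',b)): print(n,[y for y in yellow(p) if y[1][1]<340 ])
E
python3 -m creep '[[[10,0,-0.2,0.25,0,0,0],[10,0,-0.4,0.5,0,0,0],[10,0,-0.6,0.8,0,0,0],[10,0,-0.8,1,0,0,0],[10,0,-0.8,1,0,0,0]]]'
python3 - <<'E'
from h import *
w=shot('wrist');a=shot('scene');b=shot('side')
for n,p in (('w',w),('a',a),('b',b)): print(n,[y for y in yellow(p) if y[1][1]<340 ])
save(w,'w14.png')
E
```

```text
time_s: 38.7
ee_pos: [0.5476, 0.2096, 0.24]
orientation: [179.8, 7.8, -96.1]
contact_force: [0.2, -0.5, -6.0]
finger_gap: 0.0137
w []
a [(11, [389, 285]), (32, [298, 338]), (12, [305, 336])]
b [(28, [398, 274]), (15, [404, 276])]
time_s: 39.27
ee_pos: [0.5476, 0.1758, 0.2797]
orientation: [179.8, 7.7, -96.1]
contact_force: [0.6, -0.4, -5.2]
finger_gap: 0.0136
w [(220, [519, 8]), (229, [537, 9]), (125, [292, 222])]
a [(18, [389, 285]), (35, [298, 338]), (12, [305, 336])]
b [(28, [398, 274]), (15, [404, 276])]
```

The yellow patch moved with the lift, so that ball is in the pan. Carry the sieve level towards the tray and count the balls in the pan.

```bash

python3 -m creep '[[[10,-0.02,-0.15,-0.06,-0.027,0.003,0],[10,-0.05,-0.4,-0.12,-0.054,0.006,0],[10,-0.08,-0.7,-0.18,-0.08,0.009,0],[10,-0.12,-1,-0.24,-0.107,0.012,0],[10,-0.17,-1.3,-0.3,-0.134,0.014,0]]]'
python3 -m creep '[[[10,-0.03,-0.3,-0.06,0,0,0],[10,-0.06,-0.6,-0.12,0,0,0],[10,-0.1,-0.9,-0.18,0,0,0],[10,-0.13,-1.2,-0.24,0,0,0],[10,-0.17,-1.5,-0.3,0,0,0]]]'
python3 -m creep '[[[10,-0.03,-0.3,-0.06,0,0,0],[10,-0.06,-0.55,-0.12,0,0,0],[10,-0.1,-0.8,-0.18,0,0,0],[10,-0.13,-1,-0.24,0,0,0],[10,-0.16,-1.2,-0.3,0,0,0]]]'
python3 - <<'E'
from h import *
np.set_printoptions(precision=3,suppress=True)
w=shot('wrist');a=shot('scene');b=shot('side')
for n,p in (('w',w),('a',a),('b',b)): print(n,[y for y in yellow(p) if y[1][1]<340 ])
for l,z in (('small0_center',.0115),('large0_center',.2)):
    for n,p in (('w',w),('a',a),('b',b)): print(l,n,[(np.round(m['pixel']),round(m['conf'],2),onz(p,m['pixel'],z)) for m in robot.mark_of(l,p)])
A=cv2.resize(w['image'][0:400,0:600,::-1],(465,310)); B=cv2.resize(b['image'][150:320,270:440,::-1],(310,310))
cv2.imwrite('pics/c15.png',np.hstack([A,B]))
E
```

```text
time_s: 39.83
ee_pos: [0.5398, 0.1253, 0.2646]
orientation: [179.5, -0.1, -96.1]
contact_force: [0.1, -0.2, -5.5]
finger_gap: 0.0137
time_s: 40.25
ee_pos: [0.5331, 0.0641, 0.2531]
orientation: [179.6, 0.0, -96.1]
contact_force: [0.1, 0.7, -5.3]
finger_gap: 0.0137
time_s: 40.67
ee_pos: [0.5267, 0.0165, 0.2412]
orientation: [179.6, 0.0, -96.1]
contact_force: [0.1, 1.1, -6.3]
finger_gap: 0.0136
w [(48, [294, 2]), (73, [312, 3]), (191, [99, 169]), (316, [125, 179]), (71, [95, 229])]
a [(13, [389, 285]), (35, [298, 338]), (12, [305, 336])]
b [(30, [398, 274]), (17, [404, 276])]
small0_center w [(array([284., 451.]), 0.56, array([ 0.419, -0.115,  0.012]))]
small0_center a []
small0_center b [(array([274., 322.]), 0.65, array([0.508, 0.059, 0.012]))]
large0_center w [(array([279., 383.]), 0.74, array([ 0.514, -0.019,  0.2  ]))]
large0_center a [(array([240., 285.]), 0.62, array([ 0.537, -0.017,  0.2  ])), (array([236., 265.]), 0.58, array([ 0.521, -0.064,  0.2  ]))]
large0_center b [(array([261., 322.]), 0.51, array([ 0.495, -0.034,  0.2  ])), (array([241., 333.]), 0.34, array([0.527, 0.02 , 0.2  ]))]
```

View pics/c15.png

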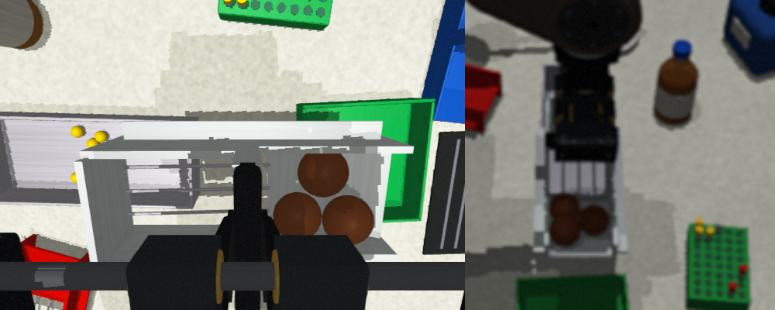

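Four small balls are in the pan, at (78,131), (100,136), (92,142) and (73,178), matching the four seen earlier. The sieve shows only the three large ones. Pour into the tray.

```bash

python3 -m creep '[[[10,-0.02,-0.16,-0.27,0.073,-0.008,0],[10,-0.04,-0.32,-0.53,0.146,-0.015,0],[10,-0.05,-0.47,-0.8,0.22,-0.023,0],[10,-0.07,-0.63,-1.07,0.29,-0.03,0],[10,-0.09,-0.79,-1.33,0.365,-0.038,0]]]'
python3 -m creep '[[[10,0,0,0,0,0,0],[10,-0.01,-0.12,0.03,0.045,-0.005,0],[10,-0.02,-0.25,0.06,0.09,-0.009,0],[10,-0.04,-0.37,0.08,0.135,-0.014,0],[10,-0.05,-0.5,0.11,0.18,-0.019,0]]]'
python3 -m creep '[[[10,0,0,0,0,0,0],[10,-0.01,-0.12,0.03,0.045,-0.005,0],[10,-0.02,-0.25,0.06,0.09,-0.009,0],[10,-0.04,-0.37,0.08,0.135,-0.014,0],[10,-0.05,-0.55,0.11,0.185,-0.019,0]]]'
python3 -m creep '[[[10,0,0,0,0,0,0],[10,0,0,0,0,0,0],[10,0,0,0,0,0,0],[10,0,0,0,0,0,0],[10,0,0,0,0,0,0]]]'
python3 -m creep '[[[10,0,0,0,0,0,0],[10,0,0,0,0,0,0],[10,0,0,0,0,0,0],[10,0,0,0,0,0,0],[10,0,0,0,0,0,0]]]'
python3 - <<'E'
from h import *
np.set_printoptions(precision=3,suppress=True)
w=shot('wrist');a=shot('scene');b=shot('side')
for l,z in (('large0_center',.024),):
    for n,p in (('w',w),('a',a),('b',b)): print(l,n,[(np.round(m['pixel']),round(m['conf'],2),onz(p,m['pixel'],z)) for m in robot.mark_of(l,p)])
A=cv2.resize(a['image'][180:360,180:440,::-1],(450,310)); B=cv2.resize(b['image'][190:390,240:440,::-1],(310,310))
cv2.imwrite('pics/c16.png',np.hstack([A,B]))
print(robot.state()['joint_pos'])
E
```

```text
time_s: 41.53
ee_pos: [0.5236, -0.0144, 0.1882]
orientation: [179.7, 21.2, -96.0]
contact_force: [0.3, 0.6, -6.8]
finger_gap: 0.0137
time_s: 41.95
ee_pos: [0.5215, -0.0341, 0.1931]
orientation: [179.6, 31.4, -96.0]
contact_force: [-0.1, -1.2, -6.1]
finger_gap: 0.0137
time_s: 42.37
ee_pos: [0.5194, -0.0556, 0.1975]
orientation: [179.5, 41.9, -96.0]
contact_force: [0.1, 0.5, -5.2]
finger_gap: 0.0136
time_s: 42.78
ee_pos: [0.5194, -0.0555, 0.1974]
orientation: [179.5, 42.0, -96.1]
contact_force: [0.4, 0.3, -3.9]
finger_gap: 0.0134
time_s: 43.2
ee_pos: [0.5193, -0.0562, 0.197]
orientation: [179.5, 42.1, -96.2]
contact_force: [0.2, -0.2, -3.6]
finger_gap: 0.0136
large0_center w [(array([310., 511.]), 0.86, array([ 0.456, -0.089,  0.024]))]
large0_center a [(array([269., 264.]), 0.4, array([ 0.454, -0.076,  0.024]))]
large0_center b [(array([320., 308.]), 0.48, array([ 0.456, -0.082,  0.024]))]
[-32.13   28.67  104.527  38.663  73.247  43.418]
```

```bash

python3 -m creep '[[[10,0,0.05,0.2,-0.073,0.008,0],[10,0,0.1,0.4,-0.146,0.015,0],[10,0,0.15,0.6,-0.22,0.023,0],[10,0,0.2,0.8,-0.29,0.03,0],[10,0,0.25,1,-0.365,0.038,0]]]'
python3 -m creep '[[[10,0,0.05,0.2,-0.073,0.008,0],[10,0,0.1,0.4,-0.146,0.015,0],[10,0,0.15,0.6,-0.22,0.023,0],[10,0,0.2,0.8,-0.29,0.03,0],[10,0,0.25,1,-0.368,0.039,0]]]'
python3 -m creep '[[[10,-0.15,-0.54,0,0,0,0],[10,-0.3,-1.08,0,0,0,0],[10,-0.45,-1.62,0,0,0,0],[10,-0.6,-2.16,0,0,0,0],[10,-0.75,-2.7,0,0,0,0]]]'
python3 -m creep '[[[10,-0.15,-0.54,0,0,0,0],[10,-0.3,-1.08,0,0,0,0],[10,-0.45,-1.62,0,0,0,0],[10,-0.6,-2.16,0,0,0,0],[10,-0.75,-2.7,0,0,0,0]]]'
python3 -m creep '[[[10,-0.15,-0.54,0,0,0,0],[10,-0.3,-1.08,0,0,0,0],[10,-0.45,-1.62,0,0,0,0],[10,-0.6,-2.16,0,0,0,0],[10,-0.75,-2.7,0,0,0,0]]]'
python3 - <<'E'
from h import *
np.set_printoptions(precision=3,suppress=True)
w=shot('wrist');a=shot('scene');b=shot('side')
for l,z in (('large0_center',.024),('sieve_grip',.29),('mat',0),('dish_grip',.1),('tray',0)):
    for n,p in (('w',w),('a',a),('b',b)): print(l,n,[(np.round(m['pixel']),round(m['conf'],2),onz(p,m['pixel'],z)) for m in robot.mark_of(l,p) if m['conf']>.4])
print([y for y in yellow(a) if y[1][1]<340 ],[y for y in yellow(b)])
A=cv2.resize(a['image'][200:360,100:440,::-1],(490,231)); B=cv2.resize(b['image'][160:400,260:460,::-1],(300,360))
cv2.imwrite('pics/c17.png',np.hstack([cv2.copyMakeBorder(A,0,129,0,0,cv2.BORDER_CONSTANT),B]))
E
```

```text
time_s: 43.92
ee_pos: [0.5192, -0.0462, 0.2376]
orientation: [179.6, 20.9, -96.1]
contact_force: [-0.2, -0.2, -3.5]
finger_gap: 0.0137
time_s: 44.33
ee_pos: [0.519, -0.036, 0.2777]
orientation: [179.6, -0.3, -96.1]
contact_force: [-0.1, -0.7, -3.9]
finger_gap: 0.0137
time_s: 44.75
ee_pos: [0.4886, -0.1447, 0.2769]
orientation: [179.5, -0.1, -96.1]
contact_force: [0.6, -0.8, -3.8]
finger_gap: 0.0137
time_s: 45.17
ee_pos: [0.4586, -0.2528, 0.2769]
orientation: [179.5, -0.1, -96.1]
contact_force: [0.6, 0.5, -3.5]
finger_gap: 0.014
time_s: 45.58
ee_pos: [0.4286, -0.3608, 0.2768]
orientation: [179.5, -0.1, -96.1]
contact_force: [-0.3, 0.6, -3.1]
finger_gap: 0.0134
large0_center w [(array([197.,  62.]), 0.59, array([ 0.456, -0.087,  0.024])), (array([241., 412.]), 0.54, array([ 0.366, -0.459,  0.024]))]
large0_center a [(array([270., 259.]), 0.72, array([ 0.457, -0.091,  0.024])), (array([296., 248.]), 0.61, array([ 0.545, -0.117,  0.024]))]
large0_center b []
sieve_grip w [(array([316., 321.]), 0.93, array([ 0.425, -0.362,  0.29 ]))]
sieve_grip a [(array([184., 132.]), 0.95, array([ 0.419
[... 243 characters left out ...]
 161.]), 0.72, array([ 0.435, -0.352,  0.   ]))]
mat b []
dish_grip w []
dish_grip a [(array([305., 182.]), 0.8, array([ 0.632, -0.258,  0.1  ]))]
dish_grip b [(array([367., 398.]), 0.86, array([ 0.636, -0.259,  0.1  ])), (array([334., 331.]), 0.54, array([ 0.503, -0.168,  0.1  ]))]
tray w [(array([144.,  97.]), 0.86, array([ 0.507, -0.126,  0.   ]))]
tray a [(array([294., 247.]), 0.9, array([ 0.516, -0.123,  0.   ]))]
tray b [(array([335., 329.]), 0.94, array([ 0.506, -0.118,  0.   ])), (array([388., 306.]), 0.59, array([ 0.437, -0.245,  0.   ]))]
[(13, [389, 285]), (33, [298, 339]), (11, [305, 336])] [(11, [319, 220]), (14, [340, 222]), (30, [336, 229]), (31, [398, 274]), (18, [404, 276])]
```

View pics/c17.png

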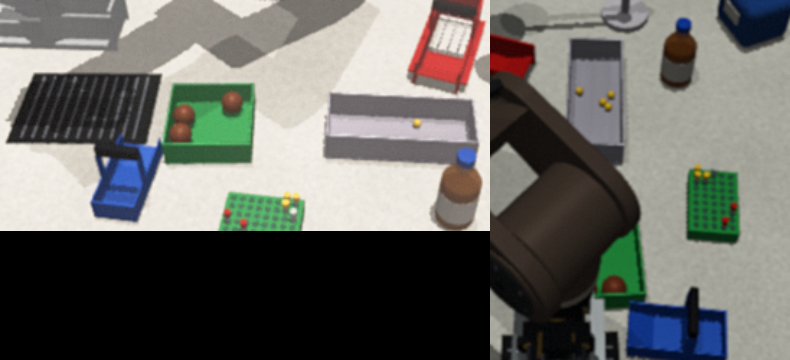

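All three large balls are in the tray, at (232,102), (183,115) and (180,132). The pan holds four small balls. Set the sieve down on the mat.

```bash

python3 -m creep '[[[10,0,0,-0.6,0,0,0],[10,0,0,-1.2,0,0,0],[10,0,0,-1.9,0,0,0],[10,0,0,-2.6,0,0,0],[10,0,0,-3.3,0,0,0]]]'
python3 -m creep '[[[10,0,0,-0.4,0,0,0],[10,0,0,-0.7,0,0,0],[10,0,0,-0.85,0,0,0],[10,0,0,-0.95,0,0,0],[10,0,0,-1.0,0,0,0]]]'
python3 -m creep '[[[10,0,0,-0.03,0,0,0],[10,0,0,-0.06,0,0,0],[10,0,0,-0.09,0,0,0],[10,0,0,-0.12,0,0,0],[10,0,0,-0.12,0,0,0]]]'
```

```text
time_s: 46.9
ee_pos: [0.4293, -0.3602, 0.144]
orientation: [179.6, -0.2, -96.1]
contact_force: [0.7, -0.8, -3.5]
finger_gap: 0.0138
time_s: 47.32
ee_pos: [0.4294, -0.3603, 0.1049]
orientation: [179.6, -0.2, -96.1]
contact_force: [-0.3, 0.9, -2.7]
finger_gap: 0.0133
time_s: 47.73
ee_pos: [0.4293, -0.3602, 0.1003]
orientation: [179.6, -0.2, -96.1]
contact_force: [-0.4, -0.3, -2.4]
finger_gap: 0.0144
```

```bash

python3 -m creep '[[[10,0,0,-0.03,0,0,0],[10,0,0,-0.05,0,0,0],[10,0,0,-0.05,0,0,0]]]'
python3 -m creep '[[[10,0,0,-0.03,0,0,0],[10,0,0,-0.05,0,0,0],[10,0,0,-0.05,0,0,0]]]'
```

```text
time_s: 47.98
ee_pos: [0.4299, -0.3605, 0.0995]
orientation: [179.7, -0.2, -96.1]
contact_force: [1.2, 2.2, 9.4]
finger_gap: 0.0138
time_s: 48.23
ee_pos: [0.43, -0.3605, 0.0994]
orientation: [179.7, -0.3, -96.1]
contact_force: [-3.3, 8.1, 31.8]
finger_gap: 0.0138
```

```bash

python3 -m creep '[[[50,0,0,0.05,0,0,0],[50,0,0,0.05,0,0,0],[50,0,0,0.05,0,0,0],[50,0,0,0.05,0,0,0],[50,0,0,0.05,0,0,0]]]'
python3 -m creep '[[[95,0,0,0.5,0,0,0],[95,0,0,1.5,0,0,0],[95,0,0,2.5,0,0,0],[95,0,0,3.5,0,0,0],[95,0,0,4.5,0,0,0]]]'
python3 -m creep '[[[95,0.7,4,3,0,0,0.12],[95,0.7,4,3,0,0,0.12],[95,0.7,4,3,0,0,0.12],[95,0.7,4,3,0,0,0.12],[95,0.7,4,3,0,0,0.12]]]'
python3 -m creep '[[[95,0.7,4.7,0.4,0,0,0],[95,0.7,4.7,0.4,0,0,0],[95,0.7,4.7,0.4,0,0,0],[95,0.7,4.7,0.4,0,0,0],[95,0.7,4.7,0.4,0,0,0]]]'
python3 -m creep '[[[95,0.4,4.7,0,0,0,0],[95,0.4,4.7,0,0,0,0],[95,0.4,4.7,0,0,0,0],[95,0.4,4.7,0,0,0,0],[95,0.4,4.7,0,0,0,0]]]'
python3 -m creep '[[[95,-0.8,4.7,0,0,0,0],[95,-0.8,4.7,0,0,0,0],[95,-0.8,4.7,0,0,0,0],[95,-0.8,4.7,0,0,0,0],[95,-0.8,4.7,0,0,0,0]]]'
python3 - <<'E'
from h import *
np.set_printoptions(precision=3,suppress=True)
print(robot.state()['joint_pos'])
w=shot('wrist');a=shot('scene');b=shot('side')
for l,z in (('lamp_grip',.251),('lamp_head',.211),('sieve_grip',.116),('dish_grip',.1)):
    g=[]
    for n,p in (('w',w),('a',a),('b',b)): print(l,n,[(np.round(m['pixel']),round(m['conf'],2),onz(p,m['pixel'],z)) for m in robot.mark_of(l,p) if m['conf']>.4])
E
```

```text
time_s: 48.65
ee_pos: [0.4292, -0.3602, 0.098]
orientation: [179.6, -0.2, -96.1]
contact_force: [0.3, -0.1, 0.4]
finger_gap: 0.0417
time_s: 49.07
ee_pos: [0.429, -0.3599, 0.2799]
orientation: [179.6, -0.1, -96.1]
contact_force: [0.5, 0.1, 0.3]
finger_gap: 0.0747
time_s: 49.48
ee_pos: [0.4572, -0.1983, 0.3999]
orientation: [179.6, -0.2, -89.2]
contact_force: [0.4, -0.8, -0.3]
finger_gap: 0.0949
time_s: 49.9
ee_pos: [0.4852, -0.009, 0.4145]
orientation: [179.6, -0.1, -89.1]
contact_force: [-0.1, -1.3, -0.7]
finger_gap: 0.095
time_s: 50.32
ee_pos: [0.501, 0.1794, 0.4138]
orientation: [179.5, -0.1, -89.1]
contact_force: [0.6, 0.3, 0.2]
finger_gap: 0.0951
time_s: 50.73
ee_pos: [0.4681, 0.3673, 0.4135]
orientation: [179.5, -0.2, -89.1]
contact_force: [0.1, -1.4, 0.1]
finger_gap: 0.0952
[ 31.709  18.471  74.996   0.112  87.023 120.831]
lamp_grip w [(array([217., 214.]), 0.65, array([0.465, 0.456, 0.251]))]
lamp_grip a [(array([198., 485.]), 0.75, array([0.475, 0.462, 0.251]))]
lamp_grip b [(array([110., 290.]), 0.6, array([0.459, 0.452, 0.251]))]
lamp_head w [(array([288., 227.]), 0.96, array([0.38 , 0.458, 0.211])), (array([118., 428.]), 0.7, array([0.549, 0.27 , 0.211]))]
lamp_head a [(array([189., 471.]), 0.69, array([0.385, 0.463, 0.211]))]
lamp_head b [(array([122., 265.]), 0.87, array([0.387, 0.458, 0.211]))]
sieve_grip w [(array([302., 336.]), 0.79, array([0.321, 0.342, 0.116]))]
sieve_grip a [(array([209., 416.]), 0.73, array([0.34 , 0.343, 0.116])), (array([242., 148.]), 0.72, array([ 0.429, -0.364,  0.116]))]
sieve_grip b [(array([179., 246.]), 0.86, array([0.319, 0.33 , 0.116])), (array([422., 307.]), 0.77, array([ 0.43 , -0.359,  0.116]))]
dish_grip w [(array([138., 407.]), 0.45, array([0.526, 0.263, 0.1  ]))]
dish_grip a [(array([306., 182.]), 0.8, array([ 0.634, -0.257,  0.1  ]))]
dish_grip b [(array([367., 393.]), 0.7, array([ 0.627, -0.259,  0.1  ]))]
```

```bash

python3 -m creep '[[[95,-0.1,1.1,0,0,0,0],[95,-0.1,2.22,0,0,0,0],[95,-0.1,2.22,-1,0,0,0],[95,-0.1,2.22,-2,0,0,0],[95,-0.1,2.22,-3,0,0,0]]]'
python3 -m creep '[[[95,0,0,-0.7,0,0,0],[95,0,0,-1.31,0,0,0],[95,0,0,-1.31,0,0,0]]]'
python3 -m creep '[[[26,0,0,0,0,0,0],[26,0,0,0,0,0,0],[26,0,0,0,0,0,0],[26,0,0,0,0,0,0],[26,0,0,0,0,0,0]]]' 5
python3 -m creep '[[[26,0,0,0,0,0,0],[26,0,0,0,0,0,0],[26,0,0,0,0,0,0],[26,0,0,0,0,0,0],[26,0,0,0,0,0,0]]]'
python3 -m creep '[[[26,0.07,-0.35,0,0,0,0.08],[26,0.14,-0.7,0,0,0,0.16],[26,0.22,-1.04,0,0,0,0.24],[26,0.29,-1.38,0,0,0,0.32],[26,0.36,-1.73,0,0,0,0.41]]]'
python3 -m creep '[[[26,0.2,-0.29,0,0,0,0.08],[26,0.41,-0.58,0,0,0,0.16],[26,0.61,-0.87,0,0,0,0.24],[26,0.82,-1.16,0,0,0,0.32],[26,1.02,-1.455,0,0,0,0.41]]]'
python3 -m creep '[[[26,0.32,-0.19,0,0,0,0.085],[26,0.63,-0.38,0,0,0,0.17],[26,0.95,-0.57,0,0,0,0.25],[26,1.26,-0.76,0,0,0,0.34],[26,1.58,-0.95,0,0,0,0.42]]]'
python3 -m creep '[[[26,0,0,0,0,0,0],[26,0,0,0,0,0,0]]]'
python3 - <<'E'
from h import *
np.set_printoptions(precision=3,suppress=True)
w=shot('wrist');a=shot('scene');b=shot('side')
for l,z in (('lamp_grip',.251),('lamp_head',.211)):
    for n,p in (('w',w),('a',a),('b',b)): print(l,n,[(np.round(m['pixel']),round(m['conf'],2),onz(p,m['pixel'],z)) for m in robot.mark_of(l,p) if m['conf']>.4])
E
```

```text
time_s: 51.9
ee_pos: [0.4648, 0.4534, 0.2926]
orientation: [179.6, -0.1, -89.2]
contact_force: [-0.2, 0.1, -0.6]
finger_gap: 0.095
time_s: 52.15
ee_pos: [0.4639, 0.4515, 0.2368]
orientation: [179.2, -0.4, -89.2]
contact_force: [-1.2, -0.4, -1.5]
finger_gap: 0.095
time_s: 52.57
ee_pos: [0.4655, 0.4528, 0.2431]
orientation: [179.7, -0.1, -89.2]
contact_force: [0.3, 0.5, 0.5]
finger_gap: 0.0673
time_s: 52.98
ee_pos: [0.4653, 0.4526, 0.2418]
orientation: [179.6, -0.2, -89.2]
contact_force: [0.2, 0.4, -0.3]
finger_gap: 0.0342
time_s: 53.4
ee_pos: [0.4798, 0.3832, 0.2419]
orientation: [179.6, -0.1, -65.5]
contact_force: [0.5, 2.5, 0.0]
finger_gap: 0.0262
time_s: 53.82
ee_pos: [0.5207, 0.325, 0.2418]
orientation: [179.6, -0.1, -42.0]
contact_force: [-0.0, 1.7, 0.1]
finger_gap: 0.0261
time_s: 54.23
ee_pos: [0.5839, 0.2871, 0.2417]
orientation: [179.6, -0.1, -17.9]
contact_force: [-2.4, 2.4, -0.2]
finger_gap: 0.0263
time_s: 54.4
ee_pos: [0.5838, 0.2868, 0.2414]
orientation: [179.6, -0.2, -18.4]
contact_force: [0.5, -1.5, -0.5]
finger_gap: 0.0264
lamp_grip w [(array([299., 326.]), 0.98, array([0.588, 0.287, 0.251]))]
lamp_grip a [(array([234., 425.]), 0.95, array([0.596, 0.289, 0.251]))]
lamp_grip b [(array([146., 342.]), 0.78, array([0.584, 0.288, 0.251]))]
lamp_head w [(array([398., 328.]), 0.64, array([0.565, 0.208, 0.211]))]
lamp_head a [(array([238., 386.]), 0.61, array([0.558, 0.212, 0.211]))]
lamp_head b [(array([179., 339.]), 0.62, array([0.566, 0.21 , 0.211]))]
```

Head is about 19 mm past the pan's centre. Nudge back a little, release and retreat.

```bash

python3 -m creep '[[[26,-0.1,0.03,0,0,0,0],[26,-0.2,0.06,0,0,0,0],[26,-0.3,0.09,0,0,0,0],[26,-0.4,0.12,0,0,0,0],[26,-0.4,0.12,0,0,0,0]]]'
python3 -m creep '[[[60,0.1,-0.03,0,0,0,0],[60,0.1,-0.03,0,0,0,0],[60,0.1,-0.03,0,0,0,0],[60,0.1,-0.03,0,0,0,0],[60,0.1,-0.03,0,0,0,0]]]'
python3 -m creep '[[[60,0,0,1,0,0,0],[60,0,0,2,0,0,0],[60,0,0,3,0,0,0],[60,0,0,4,0,0,0],[60,0,0,4.5,0,0,0]]]'
python3 -m creep '[[[60,-2.5,-3,0,0,0,0],[60,-2.5,-3,0,0,0,0],[60,-2.5,-3,0,0,0,0],[60,-2.5,-3,0,0,0,0],[60,-2.5,-3,0,0,0,0]]]'
python3 - <<'E'
from h import *
np.set_printoptions(precision=3,suppress=True)
w=shot('wrist');a=shot('scene');b=shot('side')
Z={'lamp_grip':.251,'lamp_head':.211,'sieve_grip':.116,'dish_grip':.1,'mat':0,'tray':0,'large0_center':.024,'small0_center':.0115,'tube_rack':0,'reagent':0,'pan':0}
for l,z in Z.items():
    for n,p in (('w',w),('a',a),('b',b)): print(l,n,[(np.round(m['pixel']).tolist(),round(m['conf'],2),onz(p,m['pixel'],z)[:2]) for m in robot.mark_of(l,p) if m['conf']>.4])
print(yellow(a),yellow(b))
A=cv2.resize(a['image'][180:380,90:490,::-1],(480,240)); B=cv2.resize(b['image'][130:470,240:460,::-1],(310,480))
cv2.imwrite('pics/c18.png',np.hstack([cv2.copyMakeBorder(A,0,240,0,0,cv2.BORDER_CONSTANT),B]))
E
```

```text
time_s: 55.27
ee_pos: [0.5666, 0.2924, 0.2419]
orientation: [179.6, -0.1, -18.2]
contact_force: [-0.7, -0.5, -0.4]
finger_gap: 0.0261
time_s: 55.68
ee_pos: [0.5717, 0.2907, 0.2417]
orientation: [179.6, -0.2, -18.2]
contact_force: [0.8, -0.3, 0.5]
finger_gap: 0.0541
time_s: 56.1
ee_pos: [0.5718, 0.2909, 0.4272]
orientation: [179.8, -0.4, -18.2]
contact_force: [0.7, -0.4, 0.8]
finger_gap: 0.06
time_s: 56.52
ee_pos: [0.4686, 0.168, 0.4231]
orientation: [179.6, -0.3, -18.3]
contact_force: [0.5, -0.2, -0.1]
finger_gap: 0.06
lamp_grip w [([15.0, 391.0], 0.59, array([0.571, 0.296]))]
lamp_grip a [([228.0, 428.0], 0.68, array([0.576, 0.301]))]
lamp_grip b [([145.0, 336.0], 0.88, array([0.569, 0.294]))]
lamp_head w [([126.0, 373.0], 0.8, array([0.54 , 0.219]))]
lamp_head a [([234.0, 390.0], 0.87, array([0.543, 0.224]))]
lamp_head b [([180.0, 330.0], 0.65, array([0.543, 0.21 ]))]
sieve_grip w [([78.0, 141.0], 0.81, array([0.32 , 0.345]))]
sieve_grip a [([204.0, 416.0], 0.68, array([0.32 , 0.348])), ([243.0, 151.0], 0.67, array([ 0.432, -0.357]))]
sieve_grip b [([182.0, 244.0], 0.89, array([0.3
[... 771 characters left out ...]
57, -0.087]))]
small0_center w []
small0_center a []
small0_center b []
tube_rack w [([250.0, 509.0], 0.64, array([ 0.717, -0.04 ]))]
tube_rack a [([358.0, 278.0], 0.56, array([ 0.721, -0.046]))]
tube_rack b [([301.0, 406.0], 0.83, array([ 0.716, -0.042]))]
reagent w [([44.0, 469.0], 0.92, array([0.72, 0.27]))]
reagent a [([348.0, 409.0], 0.69, array([0.712, 0.261]))]
reagent b [([213.0, 384.0], 0.95, array([0.718, 0.265]))]
pan w []
pan a [([295.0, 375.0], 0.7, array([0.541, 0.208]))]
pan b [([232.0, 327.0], 0.81, array([0.54 , 0.209])), ([232.0, 340.0], 0.49, array([0.577, 0.205]))]
[(10, [389, 285]), (34, [298, 338]), (12, [305, 336])] [(8, [340, 222]), (23, [398, 273]), (14, [404, 276])]
```

View pics/c18.png

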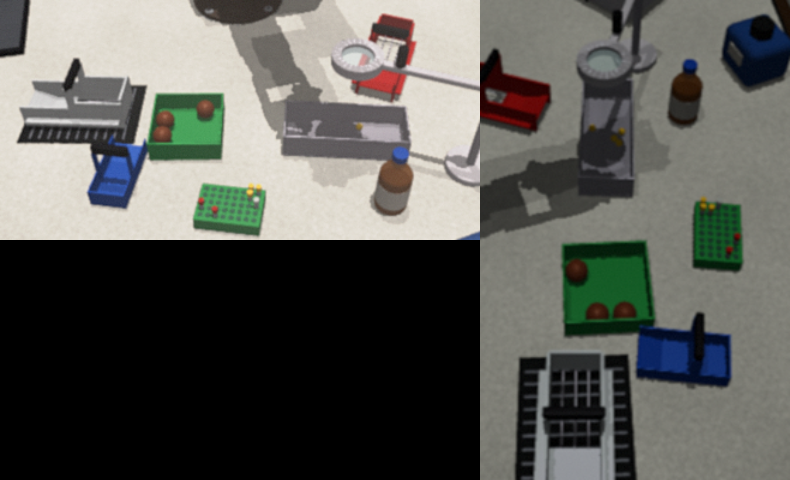

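Everything is in place: three large balls in the tray, the small balls in the pan, the sieve and dish level, and the lamp head over the pan. Hand in.

```bash
python3 -c "
from station import robot
print(robot.job_done())"
```

```text
the job is handed in; nothing more can be done
None
```

I finished the whole job and handed it in at about 57 s of the 210 s allowed; the station gives no verdict, so what follows rests on my own checks.

I swung the lamp clear by about 70° and poured the dish into the sieve bay, then set the dish back level on the bench. I tilted the sieve heel down twice over the pan, with some shaking, and tipped the large balls into the green tray. The sieve then went onto the mat, and I swung the lamp back over the pan.

**Last checks:**
- **Large balls:** all three are in the tray.
- **Small balls:** I counted four in the pan before the lamp went back, matching the four seen in the dish and later in the sieve. A fifth ball hidden throughout can't be ruled out entirely, but none showed in the sieve or on the bench. In the final views the lamp and its shadow cover part of the pan, so I did not recount there.
- **Sieve:** its handle is about 5 mm from the mat's centre and it stands level by eye. The scene camera's own reading of the mat's centre was about 15 mm off the other views, which is still within the limit.
- **Dish:** it stands level, about 10 mm from where it started.
- **Lamp:** its head is about 10 mm from the pan's centre.
- **Rack and bottle:** neither was touched. The rack's measured position differs from the start by about 5–10 mm, which is within measuring error.

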